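Clip a counting-chamber carrier into the cell reader

ROBOT

A 6-joint arm with a two-finger parallel gripper is mounted at the origin on the work surface. World frame = base frame: x ahead of the robot, y to its left, z up, the work surface at z = 0. Lengths are in m, angles in rad, forces in N, time in s.
With the tool pointing down it reaches from about 0.4 to 0.825 m from the base axis. Payload 7 kg.
Tool frame: the origin (TCP) lies at the centre of the arm's flange, where the gripper is bolted on; the fingertips stand 178 mm ahead of it and the grasp point (between the pads) lies 159 mm ahead of it; x points along the fingers, z is the direction in which the jaws open and shut, and the axes are right-handed (so a half turn about x gives the same grasp; the last joint's range is limited). The gripper opens to 88 mm and grips with 3 to 60 N. Pads are 19 mm wide; open, the fingers measure 130 mm over their backs; the gripper's body (78 mm by 193 mm) begins 47 mm behind the grasp point.
Start: joints at [1.404, 0.359, 0.012, 0, -1.224, -0.288], TCP at [0.297, 0.606, 0.405] pointing down, gripper open.
Joint ranges: [-3.07, 3.07], [-1.43, 2.12], [-1.02, 1.25], [-3.03, 1.67], [-3.05, -0], [-3.03, 3.03]. Speed limits (rad/s): [2.39, 2.39, 3.01, 3.14, 3.14, 3.14].

INTERFACE

Orientations are given as [roll, pitch, yaw] about the fixed x, y, z axes, in that order (R = Rz(yaw) Ry(pitch) Rx(roll)).
In Python, from station import telemetry, optics, job_done, finder gives the robot as it stands.
- The arm moves only by the tool play_rows, never from a script. Its argument "steps" is a list of rows, each an object of numbers: "gripper": the opening, from 0 (shut) to 1 (fully open); "tx", "ty", "tz": the shift along the tool's x, y, z in units of 25 mm (1.0 is 25 mm); "ax", "ay", "az": the turn, a rotation vector about the tool's x, y, z in units of 6 degrees (1.0 is 6 degrees). In form: [{"gripper": .., "tx": .., "ty": .., "tz": .., "ax": .., "ay": .., "az": ..}, ...]. A call has 1 to 20 rows; each row shifts and turns the commanded pose from where the row before left it, along the tool's axes as they then stand; what a row does not reach is not made up. A row lasts 1/12 s, in which the tool goes at most 41.7 mm and 7.16 degrees, less where a joint would pass 70% of its speed; a pose out of reach is approached as far as the arm can. A call is refused whole if a number of a shift passes 1 or a number of a turn 1, either way. A call with a gripper value outside its range is refused whole. The fingers move at their own pace and stop on an object; "newtons" is the grip in N (left out, the last holds). Time passes only in rows, so rows that do not move let the fingers close. It gives the time, the measured TCP pose, the force and the opening at its end, in the units of the state.
- telemetry.get_state(): the state, without advancing time (a new reading comes with each control period).
- optics.grab_frame(name): name is "scene" or "top" or "wrist"; returns the picture (420x560x3 uint8, red, green, blue); there is no depth.
- optics.calibration(name): a dict with "fx", "fy", "cx", "cy" (pixels), "T" (4x4, takes a point from camera to world coordinates); the wrist camera has in their place "mount" (4x4, takes a point from camera to tool coordinates, whose origin is the TCP and whose axes are the tool frame's). Camera axes: x right, y down, z forward; pixel columns grow to the right and rows downward; lengths in m; the calibration is good to about 2 mm. A picture is of the moment at which its call begins: read the wrist's pose just before it. calibration takes no time and is no camera call.
- job_done(): hands the job in, once; it reports no verdict.
Trained networks look in the newest picture that a camera, given by its name, has taken for a name from the list of things; names that differ only in an ending like _2 or _b are one class to them, and where a whole thing is asked for, a point or a joint stands for the part that bears it (a point fixed in the world has none). Each returns a list of dicts, best first, with "confidence" (0 to 1); they miss things now and then, are a little off and sometimes report something else, mostly with a low value. They report only what shows in the picture. A call takes as long as a camera call.
- finder.look_for(query, camera): "extent" ([left, top, right, bottom] in pixels, round what is visible of it).
- finder.silhouettes(query, camera): "pixels" (420x560 bool, what is visible of it) and "extent" ([left, top, right, bottom] in pixels, round what is visible of it).
- finder.pinpoint(query, camera): "location" ([row, column] in pixels: a listed point, or the origin of a listed thing).
The state is a dict: "t": time; "q": joint angles; "qd": joint speeds; "joint_efforts": joint torques, N m; "eef_pos": TCP position; "ee_rot": TCP orientation; "force": force on the tool from outside, world axes, zero at the start; "moment": the same for the moment, N m; "width": finger opening in m.
Only numpy, scipy, OpenCV 4.12 (cv2) and the standard library are available. Lean on these libraries where they do the work, as an engineer would, in place of code of your own. Each camera call takes 0.05 s, during which the arm holds its last target.

TASK

Load the blue carrier into the reader: lift the stage's clip by its red knob so that it stays up, slide the blue carrier under it, glass end first, until the carrier lies flat in the outlined bay, then lower the clip until it rests on the carrier, and let go.

Things in the scene. Friction and masses are not known exactly. Their poses are not given: they have to be found in the camera images.
- blue_grip (a point): Centre of the upright grip (22 long, 14 wide, 30 mm tall) near one end of the blue carrier, a flat plate 120 x 40 x 8 mm, 70 g, lying on the counter; orange and green ones look alike. Point: 23 mm above the plate's underside; grip's top 38 mm above it. x: along the plate to its glass end (plate's middle 48 mm ahead, end 108 mm ahead), z up. Take it across the 14 mm width (y).
- bay (a point): Centre of the yellow-outlined bay on the top face, 12 mm above the counter, of the reader's fixed flat grey stage, 100 mm wide, no rails, ending 73 mm behind (-x). x: the way a carrier slides in, to the hinge; z up. The plate's middle belongs over this point, glass end to +x, so its grip is 48 mm behind. Hinge block from 70 mm ahead, then housing, both 45 mm high at most.
- clip_knob (a point): Centre of the red knob at the free end of the steel clip: a barrel 18 mm in diameter, 26 mm long, lying along the hinge axis (y of bay). Pinch it from above on its end faces (along y). With the clip at 0 it stands 44 mm above the counter, 12 mm ahead (+x) of bay. The clip's rubber foot hangs 18 mm nearer the hinge.
- clip (a joint): Clip angle, rad: 0 down (foot 1 mm above the bare stage), about 0.14 resting on a carrier, 0.9 upper stop; at 0.7 the foot is some 37 mm up, ample room. Hinge along y of bay, 80 mm ahead of it, 34 mm above the counter; the knob's centre is 68 mm to -x of it and 10 mm up at 0, swings up and to +x. Stiff hinge: stays where left; some 5 N at the knob lifts it, 1 to 3 N lowers it.

How it is judged:
By the outcome, as a careful person would: the job done as asked, in the order asked, and still so for the second after the job is handed in, with the robot touching nothing.
It also fails if it takes over 64 s, if anything falls off the work surface, if the arm or the gripper's body presses on something with over 40 N, if the wrist force passes 120 N, or if a joint passes its speed limit or range.

## Working session

There is one attempt and no reset: what is moved stays moved. The work goes in short steps, Python scripts to look and compute and a tool call to move; the robot and the scene stay as the last step left them, time stands still between calls to the robot, and variables do not carry over. Pictures are saved under pics/ and viewed, and the job is handed in when it is done.

Besides the shell and the picture viewer there is one more tool, called after ">>>" as name(argument=value, ...) on one line, values as JSON. play_rows: Moves the arm, as the interface text tells. Its arguments: {"type":"object","properties":{"steps":{"type":"array"},"newtons":{"type":"number"}},"required":["steps"]}

```bash
mkdir -p pics; ls; cat > h.py <<'E'
import numpy as np, cv2
from station import telemetry, optics, job_done, finder
def save(n,f):
    im=optics.grab_frame(n); cv2.imwrite('pics/'+f,im[:,:,::-1]); return im
def ray(cal,rc,T=None):
    r,c=rc; d=np.array([(c-cal['cx'])/cal['fx'],(r-cal['cy'])/cal['fy'],1.])
    T=cal['T'] if T is None else T; T=np.array(T)
    return T[:3,3],T[:3,:3]@d
def atz(cal,rc,z,T=None):
    o,d=ray(cal,rc,T); return o+d*(z-o[2])/d[2]
def proj(cal,p,T=None):
    T=np.array(cal['T'] if T is None else T); q=np.linalg.inv(T)@np.append(p,1); return q[1]/q[2]*cal['fy']+cal['cy'],q[0]/q[2]*cal['fx']+cal['cx']
E
python3 - <<'E'
from h import *
s=telemetry.get_state(); print(s)
for n in ['scene','top']:
    save(n,n+'0.png'); 
    c=optics.calibration(n)
    print(n,np.array(c['T']).round(3).tolist(),c['fx'],c['cx'],c['cy'])
    for q in ['blue_grip','bay','clip_knob']:
        for r in finder.pinpoint(q,n)[:3]: print(n,q,r)
    
E
```

```text
pics
{'t': 0.0, 'q': array([ 1.40406002e+00,  3.59388478e-01,  1.10130103e-02, -3.62615280e-04,
       -1.22409501e+00, -2.88131030e-01]), 'qd': array([-0.00016234,  0.0012943 ,  0.00075135, -0.00072466,  0.00113142,
        0.00067283]), 'joint_efforts': array([ 2.79076034e-03, -5.82726574e+01,  2.93047732e+01,  6.99658647e+00,
        6.97416253e-03, -1.46059956e-04]), 'eef_pos': array([0.29644808, 0.60618302, 0.4036992 ]), 'ee_rot': array([ 0.08729303,  1.56908781, -1.93849414]), 'force': array([-0.64720838,  0.06693589, -0.15868871]), 'moment': array([ 0.00446114, -0.01995633, -0.03261656]), 'width': 0.08777250894621491}
scene [[0.615, 0.62, -0.488, 1.001], [0.789, -0.487, 0.375, -0.271], [-0.005, -0.615, -0.788, 0.765], [0.0, 0.0, 0.0, 1.0]] 426.13232710919266 279.0750665474163 205.33652975164756
scene blue_grip {'location': [145.4, 346.1], 'confidence': 0.92}
scene bay {'location': [314.8, 161.4], 'confidence': 0.63}
scene bay {'location': [148.6, 346.2], 'confidence': 0.21}
scene clip_knob {'location': [313.2, 157.3], 'confidence': 0.95}
top [[0.149, -0.958, 0.244, 0.387], [-0.989, -0.144, 0.037, 0.03], [-0.0, -0.246, -0.969, 0.862], [0.0, 0.0, 0.0, 1.0]] 411.9561943830743 280.3853449840209 211.56383921126255
top blue_grip {'location': [237.9, 147.5], 'confidence': 0.72}
top bay {'location': [232.2, 430.3], 'confidence': 0.63}
top clip_knob {'location': [222.8, 436.5], 'confidence': 0.73}
```

View pics/scene0.png

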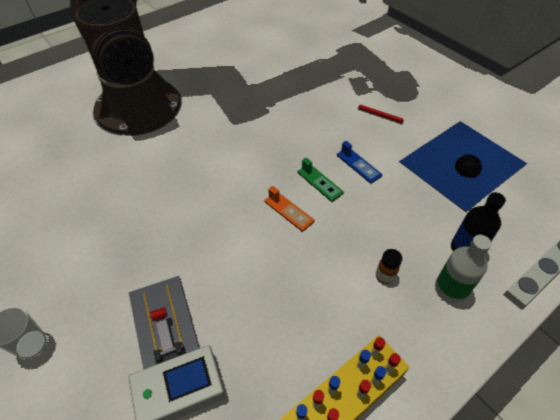

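View pics/top0.png

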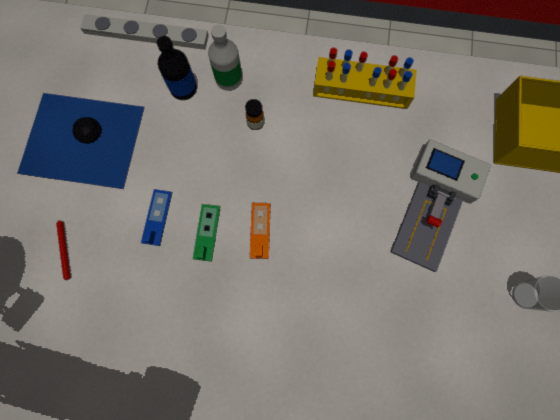

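The blue carrier is at about (157,217) in the top view, with its grip at (152,238). The reader stage is at about (430,225), with its hinge towards the top of the image and the knob at (435,222). Next I'll zoom in on both.

```bash
python3 - <<'E'
from h import *
im=cv2.imread('pics/top0.png'); sc=cv2.imread('pics/scene0.png')
a=cv2.resize(im[130:280,385:495],None,fx=3.6,fy=3.6,interpolation=cv2.INTER_CUBIC)
b=cv2.resize(im[180:255,130:185],None,fx=7.2,fy=7.2,interpolation=cv2.INTER_CUBIC)
h=540; cv2.imwrite('pics/z0.png',np.hstack([a[:h],b[:h]]))
c=optics.calibration('top'); cs=optics.calibration('scene')
g=atz(c,(237.9,147.5),.023); print('grip top',g,'scene',atz(cs,(145.4,346.1),.023))
print('bay',atz(c,(232.2,430.3),.012),atz(cs,(314.8,161.4),.012))
print('knob',atz(c,(222.8,436.5),.044),atz(cs,(313.2,157.3),.044))
for n,cc in (('top',c),('scene',cs)):
  optics.grab_frame(n)
  for r in finder.silhouettes('blue_grip',n)[:2]:
    m=r['pixels']; print(n,r['confidence'],r['extent'],m.sum())
    ys,xs=np.nonzero(m); P=np.array([atz(cc,(y,x),.008)[:2] for y,x in zip(ys,xs)])
    (ce,sz,an)=cv2.minAreaRect(P.astype(np.float32)); print(ce,sz,an)
E
```

```text
grip top [0.50103671 0.32493514 0.023     ] scene [0.49566084 0.32800315 0.023     ]
bay [ 0.60277128 -0.25601677  0.012     ] [ 0.60385917 -0.24589589  0.012     ]
knob [ 0.61602108 -0.25655135  0.044     ] [ 0.61348722 -0.25132847  0.044     ]
top 0.97 [141.4, 188.8, 173.7, 243.6] 1057
(0.5509917140007019, 0.3218340575695038) (0.04179293289780617, 0.12049631774425507) 89.5816879272461
scene 0.82 [336.9, 139.5, 379.9, 181.3] 714
(0.5430246591567993, 0.3211270272731781) (0.05343304201960564, 0.144090935587883) 84.25812530517578
```

View pics/z0.png

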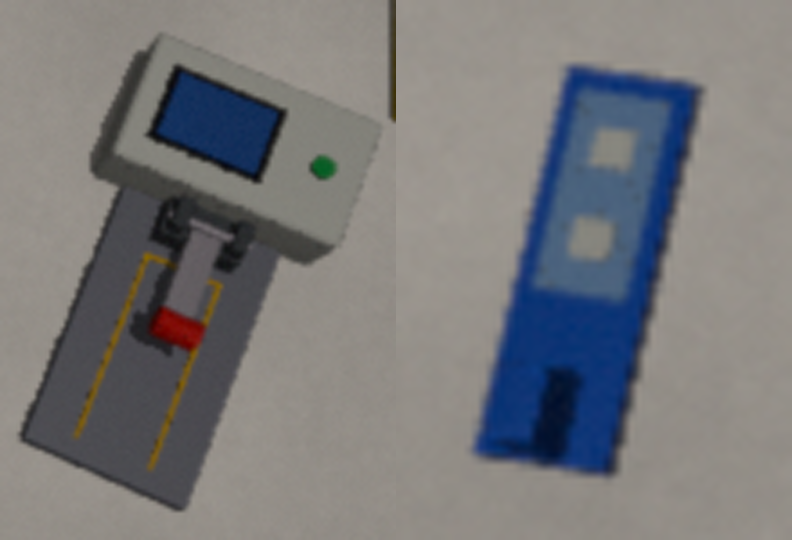

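```bash
python3 - <<'E'
from h import *
c=optics.calibration('top'); cs=optics.calibration('scene')
f=lambda u,v:atz(c,((v+.5)/3.6-.5+130,(u+.5)/3.6-.5+385),.012)[:2]
pts={k:f(*p) for k,p in dict(bl=(22,438),br=(183,510),yl=(77,437),yr=(151,468),fl=(147,257),fr=(220,287)).items()}
for k,v in pts.items(): print(k,v.round(4))
x=(pts['fl']-pts['yl']); y=pts['fr']-pts['yr']; print(np.linalg.norm(x),np.linalg.norm(y),np.linalg.norm(pts['bl']-pts['br']),np.linalg.norm(pts['yl']-pts['yr']))
for d in (x,y): print('yaw',np.degrees(np.arctan2(d[1],d[0])))
w=pts['bl']-pts['br'];print('yaw w',np.degrees(np.arctan2(w[1],w[0]))-90)
print('centre yellow',(pts['fl']+pts['fr']+pts['yl']+pts['yr'])/4)
xx=(x+y);xx/=np.linalg.norm(xx); print('from back',(pts['bl']+pts['br'])/2+.073*xx)
# carrier corners, top face z .008 
g=lambda u,v:atz(c,((v+.5)/7.2-.5+180,(u+.5)/7.2-.5+130),.008)[:2]
C={k:g(u-396,v) for k,(u,v) in dict(a=(567,68),b=(703,88),c=(614,473),d=(476,452)).items()}
for k,v in C.items(): print(k,v.round(4))
d=C['a']+C['b']-C['c']-C['d']; print('len',np.linalg.norm(d)/2,'yaw',np.degrees(np.arctan2(d[1],d[0])),'ctr',sum(C.values())/4)
e=d/np.linalg.norm(d); print('grip',sum(C.values())/4-.048*e)
E
```

```text
bl [ 0.55   -0.1772]
br [ 0.5224 -0.2714]
yl [ 0.5553 -0.2086]
yr [ 0.5437 -0.2519]
fl [ 0.6694 -0.2417]
fr [ 0.6573 -0.2856]
0.1187724420041358 0.11850208185734079 0.09815953210150953 0.044860062321436085
yaw -16.203555830182374
yaw -16.51603994344409
yaw w -16.349608159102686
centre yellow [ 0.60645712 -0.24693687]
from back [ 0.60627421 -0.2448906 ]
a [0.6101 0.3422]
b [0.61   0.3004]
c [0.4916 0.3011]
d [0.4917 0.3422]
len 0.11841676666292886 yaw -0.1746629051473016 ctr [0.5508712 0.321466 ]
grip [0.50287142 0.32161233]
```

```bash
cat >> h.py <<'E'
from scipy.spatial.transform import Rotation as Ro
BAY=np.array([.6064,-.2462,.012]); BY=np.radians(-16.35)
def bay(x,y=0,z=0): return BAY+np.array([x*np.cos(BY)-y*np.sin(BY),x*np.sin(BY)+y*np.cos(BY),z])
def down(yawz): # tool x down, tool z heading yawz
    x=np.array([0,0,-1.]); z=np.array([np.cos(yawz),np.sin(yawz),0]); return np.c_[x,np.cross(z,x),z]
def knob(th): # world
    return bay(.080-.068*np.cos(th)+.010*np.sin(th),0,.022+.068*np.sin(th)+.010*np.cos(th))
def plan(grasp,yawz,s=None):
    s=s or telemetry.get_state(); R=Ro.from_euler('xyz',s['ee_rot']).as_matrix()
    Rt=down(yawz); tcp=np.array(grasp)-.159*Rt[:,0]
    # rotate first is NOT applied: shifts given in current axes AND in target axes
    d=tcp-s['eef_pos']; rv=Ro.from_matrix(R.T@Rt).as_rotvec()
    print('cur grasp',(s['eef_pos']+.159*R[:,0]).round(4),'width',round(s['width'],4),'F',s['force'].round(1),'t',round(s['t'],2))
    print('tgt tcp',tcp.round(4),'world d',d.round(4))
    print('units cur axes',(R.T@d/.025).round(2),'units tgt axes',(Rt.T@d/.025).round(2),'rot units',(np.degrees(rv)/6).round(2))
E
python3 - <<'E'
from h import *
s=telemetry.get_state();R=Ro.from_euler('xyz',s['ee_rot']).as_matrix();print(R.round(3), np.degrees(np.arctan2(R[1,2],R[0,2])))
print(knob(0),np.linalg.norm(knob(0)[:2]))
for a in (90,-90): plan(knob(0)+[0,0,.08],BY+np.radians(a))
print(optics.calibration('wrist'))
E
```

```text
[[-0.     0.898 -0.439]
 [ 0.    -0.439 -0.898]
 [-1.    -0.    -0.   ]] -116.05720037553112
[ 0.61791472 -0.24957805  0.044     ] 0.6664141387713538
cur grasp [0.2965 0.6064 0.2457] width 0.0878 F [-0.1 -0.8 -0.5] t 0.6
tgt tcp [ 0.6179 -0.2496  0.283 ] world d [ 0.3214 -0.8559 -0.1217]
units cur axes [ 4.87 26.59 25.11] units tgt axes [  4.87 -21.97 -29.23] rot units [28.38  0.    0.  ]
cur grasp [0.2965 0.6064 0.2457] width 0.0878 F [-0.1 -0.8 -0.5] t 0.6
tgt tcp [ 0.6179 -0.2496  0.283 ] world d [ 0.3214 -0.8559 -0.1217]
units cur axes [ 4.87 26.59 25.11] units tgt axes [ 4.87 21.97 29.23] rot units [-1.62 -0.    0.  ]
{'fx': 348.66178509558216, 'fy': 348.66178509558216, 'cx': 283.70709485645216, 'cy': 210.90025671394483, 'mount': array([[ 5.33129935e-05, -2.92492749e-01,  9.56267739e-01,
         1.90067124e-02],
       [ 1.87329681e-03, -9.56266033e-01, -2.92492332e-01,
         8.00156519e-02],
       [ 9.99998244e-01,  1.80696695e-03,  4.96944329e-04,
        -5.07489673e-04],
       [ 0.00000000e+00,  0.00000000e+00,  0.00000000e+00,
         1.00000000e+00]])}
```

>>> play_rows(steps=[{"ty": 0.5,"tz": 0.47,"gripper": 1},{"ty": 0.95,"tz": 0.9},{"ty": 0.95,"tz": 0.9},{"ty": 0.95,"tz": 0.9},{"ty": 0.95,"tz": 0.9},{"ty": 0.95,"tz": 0.9},{"ty": 0.95,"tz": 0.9},{"ty": 0.95,"tz": 0.9},{"ty": 0.95,"tz": 0.9},{"ty": 0.95,"tz": 0.9},{"ty": 0.95,"tz": 0.9},{"ty": 0.95,"tz": 0.9},{"ty": 0.95,"tz": 0.9},{"ty": 0.95,"tz": 0.9},{"ty": 0.95,"tz": 0.9},{"ty": 0.95,"tz": 0.9},{"ty": 0.95,"tz": 0.9},{"ty": 0.95,"tz": 0.9},{"ty": 0.95,"tz": 0.9},{"ty": 0.95,"tz": 0.9}])

```text
invalid input
```

>>> play_rows(steps=[{"ty": 0.95,"tz": 0.9,"gripper": 0.7},{"ty": 0.95,"tz": 0.9},{"ty": 0.95,"tz": 0.9},{"ty": 0.95,"tz": 0.9},{"ty": 0.95,"tz": 0.9},{"ty": 0.95,"tz": 0.9},{"ty": 0.95,"tz": 0.9,"ax": -0.4},{"ty": 0.8,"tz": 0.7,"ax": -0.4},{"tx": 0.5,"ax": -0.4},{"tx": 0.8,"ax": -0.4},{"tx": 0.8},{"tx": 0.8},{"tx": 0.5},{}])

```text
invalid input
```

```bash
cat >> h.py <<'E'
def wrist(f):
    s=telemetry.get_state(); R=Ro.from_euler('xyz',s['ee_rot']).as_matrix(); T=np.eye(4);T[:3,:3]=R;T[:3,3]=s['eef_pos']
    im=save('wrist',f); c=optics.calibration('wrist'); return im,c,T@np.array(c['mount'])
E
python3 - <<'E'
from h import *
plan(knob(0),BY-np.pi/2)
im,c,T=wrist('w1.png')
for q,z in (('clip_knob',.044),('bay',.012)):
  for r in finder.pinpoint(q,'wrist')[:2]: print(q,r,atz(c,r['location'],z,T).round(4))
print('exp knob',knob(0),proj(c,knob(0),T),'bay',BAY,proj(c,BAY,T))
E
```

```text
cur grasp [0.2965 0.6064 0.2457] width 0.0878 F [-0.1 -0.8 -0.5] t 0.6
tgt tcp [ 0.6179 -0.2496  0.203 ] world d [ 0.3214 -0.8559 -0.2017]
units cur axes [ 8.07 26.59 25.11] units tgt axes [ 8.07 21.97 29.23] rot units [-1.62 -0.    0.  ]
exp knob [ 0.61791472 -0.24957805  0.044     ] (np.float64(-1259.710378735419), np.float64(1690.452746480455)) bay [ 0.6064 -0.2462  0.012 ] (np.float64(-992.5605457845375), np.float64(1442.0091196564056))
```

View pics/w1.png

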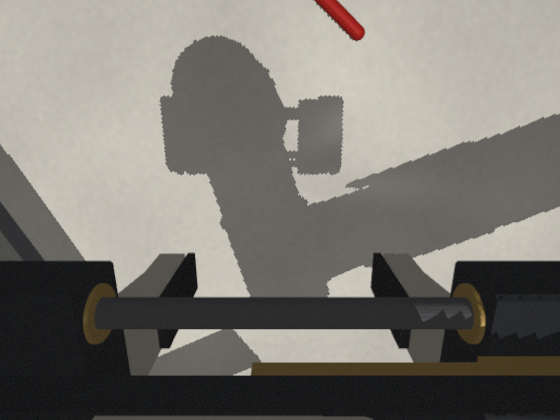

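The arm did not move because both calls were rejected. I'll write every key in each row.

>>> play_rows(steps=[{"gripper": 1,"tx": 0,"ty": 0.5,"tz": 0.47,"ax": 0,"ay": 0,"az": 0},{"gripper": 1,"tx": 0,"ty": 0.95,"tz": 0.9,"ax": 0,"ay": 0,"az": 0},{"gripper": 1,"tx": 0,"ty": 0.95,"tz": 0.9,"ax": 0,"ay": 0,"az": 0},{"gripper": 1,"tx": 0,"ty": 0.95,"tz": 0.9,"ax": 0,"ay": 0,"az": 0},{"gripper": 1,"tx": 0,"ty": 0.95,"tz": 0.9,"ax": 0,"ay": 0,"az": 0},{"gripper": 1,"tx": 0,"ty": 0.95,"tz": 0.9,"ax": 0,"ay": 0,"az": 0},{"gripper": 1,"tx": 0,"ty": 0.95,"tz": 0.9,"ax": 0,"ay": 0,"az": 0},{"gripper": 1,"tx": 0,"ty": 0.95,"tz": 0.9,"ax": 0,"ay": 0,"az": 0},{"gripper": 1,"tx": 0,"ty": 0.95,"tz": 0.9,"ax": 0,"ay": 0,"az": 0},{"gripper": 1,"tx": 0,"ty": 0.95,"tz": 0.9,"ax": 0,"ay": 0,"az": 0},{"gripper": 1,"tx": 0,"ty": 0.95,"tz": 0.9,"ax": 0,"ay": 0,"az": 0},{"gripper": 1,"tx": 0,"ty": 0.95,"tz": 0.9,"ax": 0,"ay": 0,"az": 0},{"gripper": 1,"tx": 0,"ty": 0.95,"tz": 0.9,"ax": 0,"ay": 0,"az": 0},{"gripper": 1,"tx": 0,"ty": 0.95,"tz": 0.9,"ax": 0,"ay": 0,"az": 0},{"gripper": 1,"tx": 0,"ty": 0.95,"tz": 0.9,"ax": 0,"ay": 0,"az": 0},{"gripper": 1,"tx": 0,"ty": 0.95,"tz": 0.9,"ax": 0,"ay": 0,"az": 0},{"gripper": 1,"tx": 0,"ty": 0.95,"tz": 0.9,"ax": 0,"ay": 0,"az": 0},{"gripper": 1,"tx": 0,"ty": 0.95,"tz": 0.9,"ax": 0,"ay": 0,"az": 0},{"gripper": 1,"tx": 0,"ty": 0.95,"tz": 0.9,"ax": 0,"ay": 0,"az": 0},{"gripper": 1,"tx": 0,"ty": 0.95,"tz": 0.9,"ax": 0,"ay": 0,"az": 0}])

```text
t: 2.42
eef_pos: [0.5204, 0.0064, 0.405]
ee_rot: [2.37, 1.57, 0.345]
force: [1.3, 1.2, 0.4]
width: 0.0873
```

>>> play_rows(steps=[{"gripper": 0.7,"tx": 0,"ty": 0.95,"tz": 0.9,"ax": 0,"ay": 0,"az": 0},{"gripper": 0.7,"tx": 0,"ty": 0.95,"tz": 0.9,"ax": 0,"ay": 0,"az": 0},{"gripper": 0.7,"tx": 0,"ty": 0.95,"tz": 0.9,"ax": 0,"ay": 0,"az": 0},{"gripper": 0.7,"tx": 0,"ty": 0.95,"tz": 0.9,"ax": 0,"ay": 0,"az": 0},{"gripper": 0.7,"tx": 0,"ty": 0.95,"tz": 0.9,"ax": 0,"ay": 0,"az": 0},{"gripper": 0.7,"tx": 0,"ty": 0.95,"tz": 0.9,"ax": 0,"ay": 0,"az": 0},{"gripper": 0.7,"tx": 0.4,"ty": 0.95,"tz": 0.7,"ax": 0,"ay": 0,"az": 0},{"gripper": 0.7,"tx": 0.8,"ty": 0.6,"tz": 0.4,"ax": -0.4,"ay": 0,"az": 0},{"gripper": 0.7,"tx": 0.8,"ty": 0.3,"tz": 0,"ax": -0.5,"ay": 0,"az": 0},{"gripper": 0.7,"tx": 0.8,"ty": 0,"tz": 0,"ax": -0.5,"ay": 0,"az": 0},{"gripper": 0.7,"tx": 0.4,"ty": 0,"tz": 0,"ax": -0.2,"ay": 0,"az": 0},{"gripper": 0.7,"tx": 0,"ty": 0,"tz": 0,"ax": 0,"ay": 0,"az": 0}])

```text
t: 3.42
eef_pos: [0.6177, -0.2205, 0.3218]
ee_rot: [-1.456, 1.566, 2.968]
force: [-0.3, -0.3, 0.2]
width: 0.0612
```

```bash
python3 - <<'E'
from h import *
plan(knob(0),BY-np.pi/2)
im,c,T=wrist('w2.png')
for q,z in (('clip_knob',.044),('bay',.012)):
  for r in finder.pinpoint(q,'wrist')[:2]: print(q,r,atz(c,r['location'],z,T).round(4))
print('exp knob',knob(0),proj(c,knob(0),T),'bay',BAY,proj(c,BAY,T))
E
```

```text
cur grasp [ 0.6169 -0.2204  0.1628] width 0.0612 F [-0.3 -0.3  0.2] t 3.42
tgt tcp [ 0.6179 -0.2496  0.203 ] world d [ 0.0002 -0.0291 -0.1188]
units cur axes [4.75 0.36 1.11] units tgt axes [4.75 0.34 1.11] rot units [-0.02  0.01  0.05]
clip_knob {'location': [203.9, 322.4], 'confidence': 0.73} [ 0.6143 -0.2505  0.044 ]
bay {'location': [204.6, 314.0], 'confidence': 0.82} [ 0.6058 -0.2443  0.012 ]
exp knob [ 0.61791472 -0.24957805  0.044     ] (np.float64(199.93832122498452), np.float64(320.02788731539783)) bay [ 0.6064 -0.2462  0.012 ] (np.float64(203.4278356455121), np.float64(315.9062281899111))
```

View pics/w2.png

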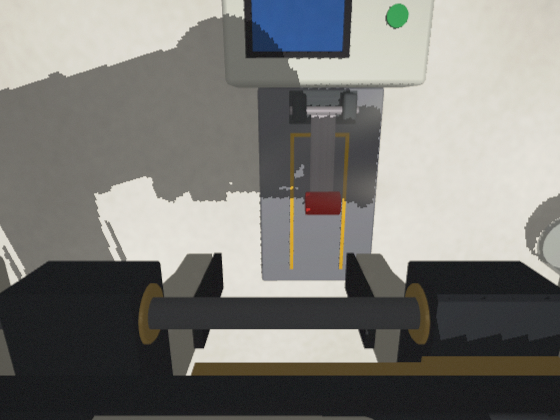

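The red knob is at (203,323), against a predicted (200,320), so they agree to within about 3 mm. I'll descend and pinch it.

>>> play_rows(newtons=20, steps=[{"gripper": 0.7,"tx": 0,"ty": 0.13,"tz": 0.6,"ax": 0,"ay": 0,"az": 0},{"gripper": 0.7,"tx": 0.4,"ty": 0.13,"tz": 0.59,"ax": 0,"ay": 0,"az": 0.05},{"gripper": 0.7,"tx": 0.8,"ty": 0,"tz": 0,"ax": 0,"ay": 0,"az": 0},{"gripper": 0.7,"tx": 0.9,"ty": 0,"tz": 0,"ax": 0,"ay": 0,"az": 0},{"gripper": 0.7,"tx": 0.9,"ty": 0,"tz": 0,"ax": 0,"ay": 0,"az": 0},{"gripper": 0.7,"tx": 0.8,"ty": 0,"tz": 0,"ax": 0,"ay": 0,"az": 0},{"gripper": 0.7,"tx": 0.5,"ty": 0,"tz": 0,"ax": 0,"ay": 0,"az": 0},{"gripper": 0.7,"tx": 0.35,"ty": 0,"tz": 0,"ax": 0,"ay": 0,"az": 0},{"gripper": 0.7,"tx": 0,"ty": 0,"tz": 0,"ax": 0,"ay": 0,"az": 0},{"gripper": 0.7,"tx": 0,"ty": 0,"tz": 0,"ax": 0,"ay": 0,"az": 0}])

```text
t: 4.4
eef_pos: [0.6171, -0.2515, 0.2088]
ee_rot: [1.532, 1.565, -0.326]
force: [0.5, -0.8, 0.2]
width: 0.0615
```

```bash
python3 - <<'E'
from h import *
plan([.6155,-.2508,.044],BY-np.pi/2)
im,c,T=wrist('w3.png'); print(proj(c,[.6155,-.2508,.044],T))
E
```

```text
cur grasp [ 0.618  -0.2517  0.0498] width 0.0615 F [ 0.5 -0.8  0.2] t 4.4
tgt tcp [ 0.6155 -0.2508  0.203 ] world d [-0.0016  0.0007 -0.0058]
units cur axes [ 0.23 -0.07 -0.01] units tgt axes [ 0.23 -0.07 -0.01] rot units [-0.02  0.   -0.05]
(np.float64(288.7066514540683), np.float64(283.8067012140867))
```

View pics/w3.png

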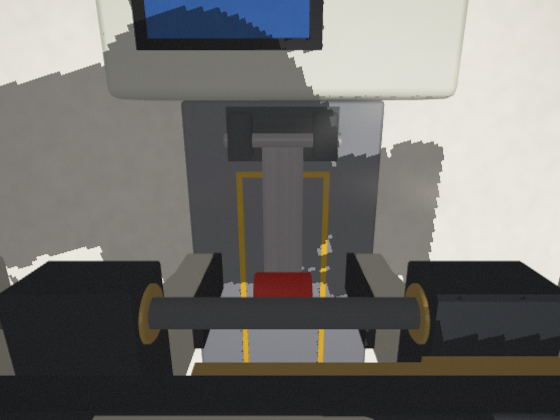

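The knob is centred between the fingers at column 283, and the yellow outline is centred on the same column. I'll make a small correction, then close.

>>> play_rows(newtons=20, steps=[{"gripper": 0.7,"tx": 0.23,"ty": -0.12,"tz": 0,"ax": 0,"ay": 0,"az": -0.05},{"gripper": 0.1,"tx": 0,"ty": 0,"tz": 0,"ax": 0,"ay": 0,"az": 0},{"gripper": 0.1,"tx": 0,"ty": 0,"tz": 0,"ax": 0,"ay": 0,"az": 0},{"gripper": 0.1,"tx": 0,"ty": 0,"tz": 0,"ax": 0,"ay": 0,"az": 0},{"gripper": 0.1,"tx": 0,"ty": 0,"tz": 0,"ax": 0,"ay": 0,"az": 0},{"gripper": 0.1,"tx": 0,"ty": 0,"tz": 0,"ax": 0,"ay": 0,"az": 0}])

```text
t: 4.95
eef_pos: [0.6141, -0.2502, 0.2029]
ee_rot: [1.67, 1.57, -0.187]
force: [-0.6, 0.5, -0.4]
width: 0.0333
```

```bash
python3 - <<'E'
from h import *
s=telemetry.get_state(); 
im,c,T=wrist('w4.png')
# front outline using w3 pose approx: current pose with picture
plan([.6155,-.2508,.044],BY-np.pi/2)
K=knob(0)
for th in (0,.2,.4,.6,.75,.8,.85): 
  d=knob(th)-K; print(th,'ty',round(np.linalg.norm(d[:2])/.025,2),'tx',round(-d[2]/.025,2))
E
```

```text
cur grasp [ 0.6141 -0.2503  0.0439] width 0.0295 F [ 0.2 -0.1 -0.8] t 5.0
tgt tcp [ 0.6155 -0.2508  0.203 ] world d [ 0.0014 -0.0006  0.0001]
units cur axes [-0.    0.06  0.  ] units tgt axes [-0.    0.06  0.  ] rot units [-0.02 -0.   -0.  ]
0 ty 0.0 tx -0.0
0.2 ty 0.13 tx -0.53
0.4 ty 0.37 tx -1.03
0.6 ty 0.7 tx -1.47
0.75 ty 1.0 tx -1.75
0.8 ty 1.11 tx -1.83
0.85 ty 1.23 tx -1.91
```

View pics/w4.png

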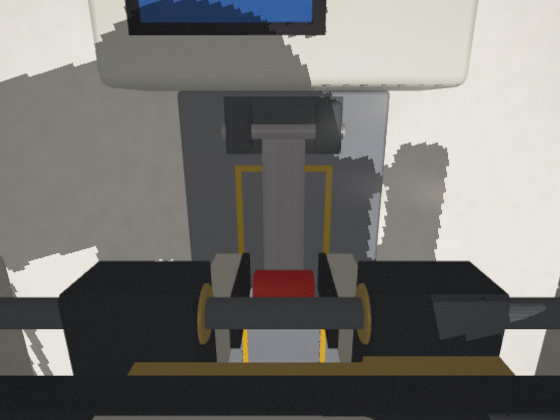

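>>> play_rows(newtons=20, steps=[{"gripper": 0.1,"tx": 0,"ty": 0,"tz": 0,"ax": 0,"ay": 0,"az": 0},{"gripper": 0.1,"tx": 0,"ty": 0,"tz": 0,"ax": 0,"ay": 0,"az": 0},{"gripper": 0.1,"tx": 0,"ty": 0,"tz": 0,"ax": 0,"ay": 0,"az": 0},{"gripper": 0.1,"tx": -0.13,"ty": 0.025,"tz": 0,"ax": 0,"ay": 0,"az": 0},{"gripper": 0.1,"tx": -0.14,"ty": 0.03,"tz": 0,"ax": 0,"ay": 0,"az": 0},{"gripper": 0.1,"tx": -0.26,"ty": 0.08,"tz": 0,"ax": 0,"ay": 0,"az": 0},{"gripper": 0.1,"tx": -0.25,"ty": 0.11,"tz": 0,"ax": 0,"ay": 0,"az": 0},{"gripper": 0.1,"tx": -0.24,"ty": 0.13,"tz": 0,"ax": 0,"ay": 0,"az": 0},{"gripper": 0.1,"tx": -0.23,"ty": 0.155,"tz": 0,"ax": 0,"ay": 0,"az": 0},{"gripper": 0.1,"tx": -0.21,"ty": 0.175,"tz": 0,"ax": 0,"ay": 0,"az": 0},{"gripper": 0.1,"tx": -0.19,"ty": 0.2,"tz": 0,"ax": 0,"ay": 0,"az": 0},{"gripper": 0.1,"tx": -0.17,"ty": 0.215,"tz": 0,"ax": 0,"ay": 0,"az": 0},{"gripper": 0.1,"tx": 0,"ty": 0,"tz": 0,"ax": 0,"ay": 0,"az": 0},{"gripper": 0.1,"tx": 0,"ty": 0,"tz": 0,"ax": 0,"ay": 0,"az": 0}])

```text
t: 6.17
eef_pos: [0.6409, -0.2581, 0.2491]
ee_rot: [-1.657, 1.57, 2.768]
force: [-2.0, 5.6, -1.5]
width: 0.0259
```

```bash
python3 - <<'E'
from h import *
plan(knob(.8),BY-np.pi/2)
im,c,T=wrist('w5.png');save('scene','s5.png')
E
```

```text
cur grasp [ 0.6408 -0.258   0.0901] width 0.0259 F [-2.   5.6 -1.5] t 6.17
tgt tcp [ 0.6446 -0.2574  0.2487] world d [ 0.0037  0.0007 -0.0004]
units cur axes [ 0.02  0.13 -0.07] units tgt axes [ 0.02  0.13 -0.07] rot units [-0.02 -0.    0.01]
```

View pics/w5.png

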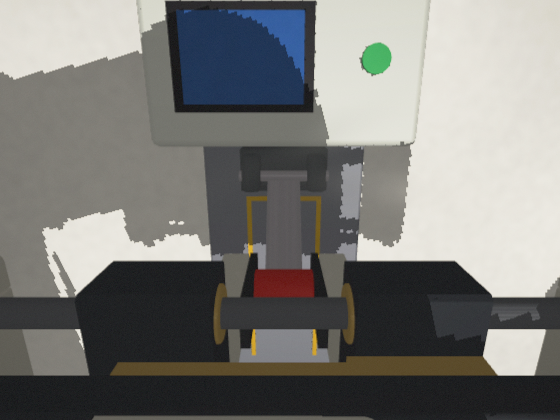

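```bash
python3 - <<'E'
from h import *
c=optics.calibration('wrist')
def rel(p): d=np.array(p)-BAY; return d[0]*np.cos(BY)+d[1]*np.sin(BY), -d[0]*np.sin(BY)+d[1]*np.cos(BY)
for tcp,pts in (((.6141,-.2502,.2029),[(168,240),(168,328)]),((.6409,-.2581,.2491),[(199,250),(199,318)]),((.6177,-.2205,.3218),[(135,293),(135,347),(280,262),(280,373),(268,292),(268,342)])):
  T=np.eye(4);T[:3,:3]=down(BY-np.pi/2);T[:3,3]=tcp;T=T@np.array(c['mount'])
  for p in pts: print(p,np.round(rel(atz(c,p,.012,T)),4))
E
```

```text
(168, 240) [0.0583 0.0204]
(168, 328) [ 0.0584 -0.0233]
(199, 250) [0.0579 0.0204]
(199, 318) [ 0.0579 -0.0236]
(135, 293) [0.0597 0.0206]
(135, 347) [ 0.0598 -0.0236]
(280, 262) [-0.0724  0.0481]
(280, 373) [-0.0722 -0.055 ]
(268, 292) [-0.0601  0.0204]
(268, 342) [-0.06   -0.0256]
```

View pics/s5.png

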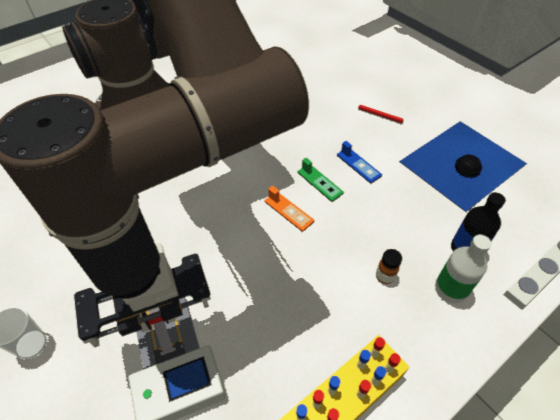

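The clip came up with the knob. I'll release it and head for the carrier.

>>> play_rows(newtons=20, steps=[{"gripper": 0.7,"tx": 0,"ty": 0,"tz": 0,"ax": 0,"ay": 0,"az": 0},{"gripper": 0.7,"tx": 0,"ty": 0,"tz": 0,"ax": 0,"ay": 0,"az": 0},{"gripper": 0.7,"tx": 0,"ty": 0,"tz": 0,"ax": 0,"ay": 0,"az": 0},{"gripper": 0.7,"tx": 0,"ty": 0,"tz": 0,"ax": 0,"ay": 0,"az": 0},{"gripper": 0.7,"tx": -0.4,"ty": 0,"tz": 0,"ax": 0,"ay": 0,"az": 0},{"gripper": 0.7,"tx": -0.9,"ty": 0,"tz": 0,"ax": 0,"ay": 0,"az": 0},{"gripper": 0.7,"tx": -0.9,"ty": 0,"tz": 0,"ax": 0,"ay": 0,"az": 0},{"gripper": 0.7,"tx": -0.9,"ty": -0.2,"tz": -0.4,"ax": 0,"ay": 0,"az": 0},{"gripper": 0.7,"tx": -0.9,"ty": -0.5,"tz": -0.9,"ax": 0,"ay": 0,"az": 0},{"gripper": 0.7,"tx": 0,"ty": -0.55,"tz": -0.95,"ax": 0,"ay": 0,"az": 0},{"gripper": 0.7,"tx": 0,"ty": -0.55,"tz": -0.95,"ax": 0,"ay": 0,"az": 0},{"gripper": 0.7,"tx": 0,"ty": -0.55,"tz": -0.95,"ax": 0,"ay": 0,"az": 0},{"gripper": 0.7,"tx": 0,"ty": -0.55,"tz": -0.95,"ax": 0,"ay": 0,"az": 0},{"gripper": 0.7,"tx": 0,"ty": -0.55,"tz": -0.95,"ax": 0,"ay": 0,"az": 0},{"gripper": 0.7,"tx": 0,"ty": -0.55,"tz": -0.95,"ax": 0,"ay": 0,"az": 0},{"gripper": 0.7,"tx": 0,"ty": -0.55,"tz": -0.95,"ax": 0,"ay": 0,"az": 0},{"gripper": 0.7,"tx": 0,"ty": -0.55,"tz": -0.95,"ax": 0,"ay": 0,"az": 0},{"gripper": 0.7,"tx": 0,"ty": -0.55,"tz": -0.95,"ax": 0,"ay": 0,"az": 0},{"gripper": 0.7,"tx": 0,"ty": -0.55,"tz": -0.95,"ax": 0,"ay": 0,"az": 0},{"gripper": 0.7,"tx": 0,"ty": -0.55,"tz": -0.95,"ax": 0,"ay": 0,"az": 0}])

```text
t: 7.93
eef_pos: [0.5619, 0.0725, 0.3494]
ee_rot: [2.083, 1.569, 0.225]
force: [-0.4, 0.4, 0.4]
width: 0.0613
```

```bash
sed -i 's/^BAY=.*;/BAY=np.array([.6041,-.2470,.012]);/' h.py; grep BAY= h.py; python3 - <<'E'
from h import *
save('scene','s6.png'); plan([.503,.3215,.12],-np.pi/2)
im=cv2.imread('pics/s6.png'); cv2.imwrite('pics/s6z.png',cv2.resize(im[260:420,90:250],None,fx=3.5,fy=3.5))
E
```

```text
BAY=np.array([.6041,-.2470,.012]); BY=np.radians(-16.35)
cur grasp [0.5617 0.0758 0.1905] width 0.0618 F [-1.1  3.5 -0.6] t 7.98
tgt tcp [0.503  0.3215 0.279 ] world d [-0.0584  0.2459 -0.0705]
units cur axes [ 2.83 -5.02 -8.77] units tgt axes [ 2.82 -2.34 -9.84] rot units [-2.73 -0.02 -0.02]
```

View pics/s6z.png

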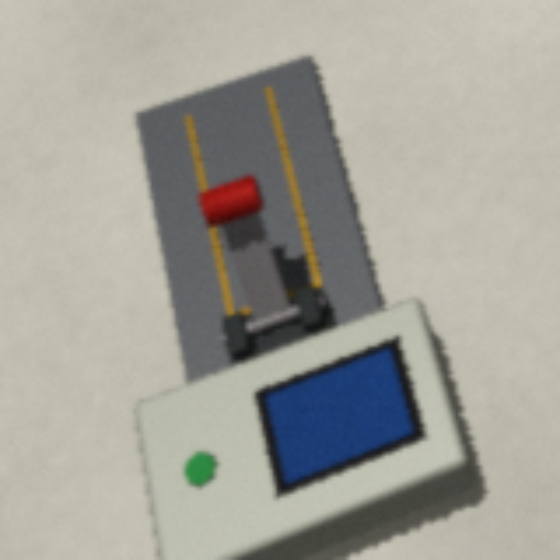

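```bash
python3 - <<'E'
from h import *
cs=optics.calibration('scene')
for th in (0,.2,.4,.6,.8): print(th,np.round(proj(cs,knob(th)),1))
print(finder.pinpoint('clip_knob','scene')[:2])
im=cv2.imread('pics/scene0.png'); cv2.imwrite('pics/s0z.png',cv2.resize(im[260:420,90:250],None,fx=3.5,fy=3.5))
E
```

```text
0 [313.8 158.3]
0.2 [312.3 157. ]
0.4 [312.3 156. ]
0.6 [313.9 155.5]
0.8 [317.  155.5]
[{'location': [316.0, 155.7], 'confidence': 0.76}]
```

View pics/s0z.png

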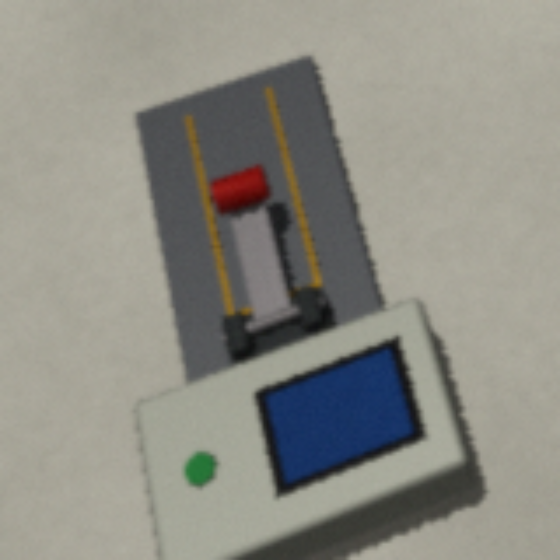

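The clip stays up: the knob is at (156,316), which matches the 0.8 rad prediction of (155.5,317). I'll carry on to the carrier.

>>> play_rows(newtons=20, steps=[{"gripper": 0.7,"tx": 0,"ty": -0.55,"tz": -0.95,"ax": 0,"ay": 0,"az": 0},{"gripper": 0.7,"tx": 0,"ty": -0.55,"tz": -0.95,"ax": 0,"ay": 0,"az": 0},{"gripper": 0.7,"tx": 0,"ty": -0.55,"tz": -0.95,"ax": 0,"ay": 0,"az": 0},{"gripper": 0.7,"tx": 0,"ty": -0.55,"tz": -0.95,"ax": 0,"ay": 0,"az": 0},{"gripper": 0.7,"tx": 0,"ty": -0.55,"tz": -0.95,"ax": 0,"ay": 0,"az": 0},{"gripper": 0.7,"tx": 0,"ty": -0.55,"tz": -0.95,"ax": 0,"ay": 0,"az": 0},{"gripper": 0.7,"tx": 0,"ty": -0.55,"tz": -0.95,"ax": 0,"ay": 0,"az": 0},{"gripper": 0.7,"tx": 0.2,"ty": -0.55,"tz": -0.95,"ax": 0,"ay": 0,"az": 0},{"gripper": 0.7,"tx": 0.5,"ty": -0.55,"tz": -0.95,"ax": 0,"ay": 0,"az": 0},{"gripper": 0.7,"tx": 0.5,"ty": 0,"tz": -0.3,"ax": -0.7,"ay": 0,"az": 0},{"gripper": 0.7,"tx": 0.5,"ty": 0,"tz": 0,"ax": -0.9,"ay": 0,"az": 0},{"gripper": 0.7,"tx": 0.5,"ty": 0,"tz": 0,"ax": -0.8,"ay": 0,"az": 0},{"gripper": 0.7,"tx": 0.3,"ty": 0,"tz": 0,"ax": -0.3,"ay": 0,"az": 0},{"gripper": 0.7,"tx": 0,"ty": 0,"tz": 0,"ax": 0,"ay": 0,"az": 0},{"gripper": 0.7,"tx": 0,"ty": 0,"tz": 0,"ax": 0,"ay": 0,"az": 0}])

```text
t: 9.28
eef_pos: [0.5066, 0.3184, 0.2861]
ee_rot: [0.559, 1.57, -1.018]
force: [-0.1, 1.0, -0.1]
width: 0.0613
```

```bash
python3 - <<'E'
from h import *
plan([.503,.3215,.030],-np.pi/2)
im,c,T=wrist('w7.png')
for r in finder.pinpoint('blue_grip','wrist')[:2]: print(r,atz(c,r['location'],.023,T).round(4))
print(proj(c,[.503,.3215,.023],T))
E
```

```text
cur grasp [0.5066 0.3184 0.1271] width 0.0613 F [-0.1  1.  -0.1] t 9.28
tgt tcp [0.503  0.3215 0.189 ] world d [-0.0036  0.0031 -0.0971]
units cur axes [ 3.88 -0.14 -0.12] units tgt axes [ 3.88 -0.14 -0.12] rot units [-0.06  0.   -0.  ]
(np.float64(222.74151545904226), np.float64(279.4935810604959))
```

View pics/w7.png

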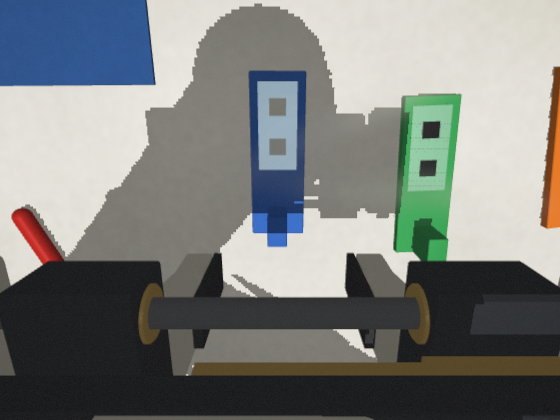

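```bash
python3 - <<'E'
from h import *
c=optics.calibration('wrist');s=telemetry.get_state();T=np.eye(4);T[:3,:3]=Ro.from_euler('xyz',s['ee_rot']).as_matrix();T[:3,3]=s['eef_pos'];T=T@np.array(c['mount'])
for n,p,z in (('fl',(72,249.5),.008),('fr',(72,305.5),.008),('bl',(232,252.5),.008),('br',(232,303.5),.008),('grip topback l',(235,267),.038),('r',(235,287),.038)): print(n,atz(c,p,z,T).round(4))
for x in (-.011,.011): print(proj(c,[.503+x,.3215,.038],T))
im=cv2.imread('pics/w7.png'); cv2.imwrite('pics/w7z.png',cv2.resize(im[190:260,235:325],None,fx=6,fy=6))
E
```

```text
fl [0.6087 0.3422 0.008 ]
fr [0.6085 0.3033 0.008 ]
bl [0.4903 0.3437 0.008 ]
br [0.4902 0.3032 0.008 ]
grip topback l [0.4992 0.3307 0.038 ]
r [0.4991 0.3166 0.038 ]
(np.float64(244.41660931439696), np.float64(280.0723156907025))
(np.float64(214.87625720228036), np.float64(279.8507314056736))
```

View pics/w7z.png

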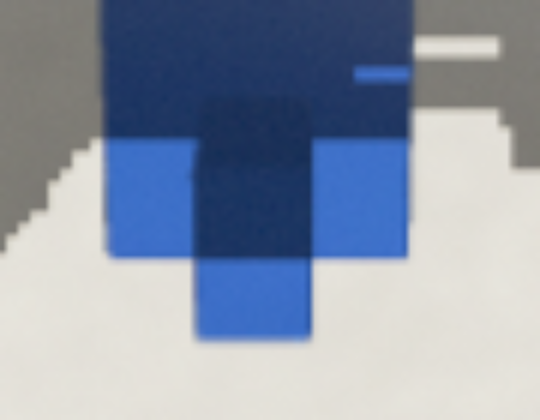

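The grip is centred at column 277, and its top spans rows 206–247. That puts it at about (0.5015, 0.323). I'll descend and grasp.

>>> play_rows(newtons=30, steps=[{"gripper": 0.6,"tx": 0.3,"ty": -0.2,"tz": -0.18,"ax": -0.06,"ay": 0,"az": 0},{"gripper": 0.6,"tx": 0.8,"ty": 0,"tz": 0,"ax": 0,"ay": 0,"az": 0},{"gripper": 0.6,"tx": 0.9,"ty": 0,"tz": 0,"ax": 0,"ay": 0,"az": 0},{"gripper": 0.6,"tx": 0.9,"ty": 0,"tz": 0,"ax": 0,"ay": 0,"az": 0},{"gripper": 0.6,"tx": 0.6,"ty": 0,"tz": 0,"ax": 0,"ay": 0,"az": 0},{"gripper": 0.6,"tx": 0.3,"ty": 0,"tz": 0,"ax": 0,"ay": 0,"az": 0},{"gripper": 0.5,"tx": 0,"ty": 0,"tz": 0,"ax": 0,"ay": 0,"az": 0},{"gripper": 0.4,"tx": 0,"ty": 0,"tz": 0,"ax": 0,"ay": 0,"az": 0}])

```text
t: 10.05
eef_pos: [0.5013, 0.3234, 0.191]
ee_rot: [1.2, 1.571, -0.369]
force: [1.2, 0.7, -0.3]
width: 0.0442
```

```bash
python3 - <<'E'
from h import *
plan([.5015,.323,.030],-np.pi/2)
im,c,T=wrist('w8.png')
E
```

```text
cur grasp [0.5014 0.3234 0.032 ] width 0.0442 F [ 1.2  0.7 -0.3] t 10.05
tgt tcp [0.5015 0.323  0.189 ] world d [ 0.0002 -0.0004 -0.002 ]
units cur axes [0.08 0.01 0.02] units tgt axes [0.08 0.01 0.02] rot units [ 0.02  0.   -0.  ]
```

View pics/w8.png

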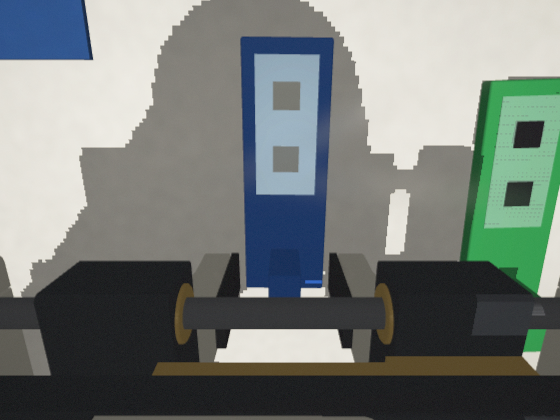

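The grip sits centred between the fingers at column 285. Closing.

>>> play_rows(newtons=30, steps=[{"gripper": 0,"tx": 0.05,"ty": 0,"tz": 0,"ax": 0,"ay": 0,"az": 0},{"gripper": 0,"tx": 0,"ty": 0,"tz": 0,"ax": 0,"ay": 0,"az": 0},{"gripper": 0,"tx": 0,"ty": 0,"tz": 0,"ax": 0,"ay": 0,"az": 0},{"gripper": 0,"tx": 0,"ty": 0,"tz": 0,"ax": 0,"ay": 0,"az": 0},{"gripper": 0,"tx": 0,"ty": 0,"tz": 0,"ax": 0,"ay": 0,"az": 0},{"gripper": 0,"tx": 0,"ty": 0,"tz": 0,"ax": 0,"ay": 0,"az": 0},{"gripper": 0,"tx": 0,"ty": 0,"tz": 0,"ax": 0,"ay": 0,"az": 0},{"gripper": 0,"tx": 0,"ty": 0,"tz": 0,"ax": 0,"ay": 0,"az": 0}])

```text
t: 10.77
eef_pos: [0.5014, 0.3233, 0.19]
ee_rot: [2.226, 1.57, 0.657]
force: [-1.7, -2.3, 4.9]
width: 0.0139
```

```bash
python3 - <<'E'
from h import *
print('start slide'); plan(bay(-.048-.115,0,.08),BY-np.pi/2)
E
```

```text
start slide
cur grasp [0.5015 0.3233 0.031 ] width 0.0139 F [-1.7 -2.3  4.9] t 10.77
tgt tcp [ 0.4477 -0.2011  0.251 ] world d [-0.0537 -0.5244  0.061 ]
units cur axes [-2.45 -2.19 20.97] units tgt axes [-2.44  3.84 20.73] rot units [ 2.74 -0.   -0.  ]
```

Gripped: width is 13.9 mm on the 14 mm grip. I'll lift and carry it.

>>> play_rows(newtons=30, steps=[{"gripper": 0,"tx": -0.2,"ty": 0,"tz": 0,"ax": 0,"ay": 0,"az": 0},{"gripper": 0,"tx": -0.5,"ty": 0,"tz": 0,"ax": 0,"ay": 0,"az": 0},{"gripper": 0,"tx": -0.7,"ty": 0,"tz": 0,"ax": 0,"ay": 0,"az": 0},{"gripper": 0,"tx": -0.7,"ty": 0,"tz": 0.2,"ax": 0,"ay": 0,"az": 0},{"gripper": 0,"tx": -0.7,"ty": 0,"tz": 0.4,"ax": 0,"ay": 0,"az": 0},{"gripper": 0,"tx": -0.4,"ty": -0.1,"tz": 0.7,"ax": 0,"ay": 0,"az": 0},{"gripper": 0,"tx": 0,"ty": -0.1,"tz": 0.9,"ax": 0,"ay": 0,"az": 0},{"gripper": 0,"tx": 0,"ty": -0.1,"tz": 0.9,"ax": 0,"ay": 0,"az": 0},{"gripper": 0,"tx": 0,"ty": -0.1,"tz": 0.9,"ax": 0,"ay": 0,"az": 0},{"gripper": 0,"tx": 0,"ty": -0.1,"tz": 0.9,"ax": 0,"ay": 0,"az": 0},{"gripper": 0,"tx": 0,"ty": -0.1,"tz": 0.9,"ax": 0,"ay": 0,"az": 0},{"gripper": 0,"tx": 0,"ty": -0.1,"tz": 0.9,"ax": 0,"ay": 0,"az": 0},{"gripper": 0,"tx": 0,"ty": -0.1,"tz": 0.9,"ax": 0,"ay": 0,"az": 0},{"gripper": 0,"tx": 0,"ty": -0.1,"tz": 0.9,"ax": 0,"ay": 0,"az": 0},{"gripper": 0,"tx": 0,"ty": -0.1,"tz": 0.9,"ax": 0,"ay": 0,"az": 0},{"gripper": 0,"tx": 0,"ty": -0.1,"tz": 0.9,"ax": 0,"ay": 0,"az": 0},{"gripper": 0,"tx": 0,"ty": -0.1,"tz": 0.9,"ax": 0,"ay": 0,"az": 0},{"gripper": 0,"tx": 0,"ty": -0.1,"tz": 0.9,"ax": 0,"ay": 0,"az": 0},{"gripper": 0,"tx": 0,"ty": -0.1,"tz": 0.9,"ax": 0,"ay": 0,"az": 0},{"gripper": 0,"tx": 0,"ty": -0.1,"tz": 0.9,"ax": 0,"ay": 0,"az": 0}])

```text
t: 12.43
eef_pos: [0.4639, -0.0256, 0.2696]
ee_rot: [-3.129, 1.571, 1.585]
force: [0.5, 0.2, -0.2]
width: 0.0141
```

>>> play_rows(newtons=30, steps=[{"gripper": 0,"tx": 0,"ty": -0.1,"tz": 0.9,"ax": 0,"ay": 0,"az": 0},{"gripper": 0,"tx": 0,"ty": -0.1,"tz": 0.9,"ax": 0,"ay": 0,"az": 0},{"gripper": 0,"tx": 0,"ty": -0.1,"tz": 0.9,"ax": 0,"ay": 0,"az": 0},{"gripper": 0,"tx": 0,"ty": -0.1,"tz": 0.9,"ax": 0,"ay": 0,"az": 0},{"gripper": 0,"tx": 0,"ty": -0.1,"tz": 0.9,"ax": 0.3,"ay": 0,"az": 0},{"gripper": 0,"tx": 0,"ty": 0,"tz": 0.7,"ax": 0.6,"ay": 0,"az": 0},{"gripper": 0,"tx": 0,"ty": 0,"tz": 0.3,"ax": 0.7,"ay": 0,"az": 0},{"gripper": 0,"tx": 0,"ty": 0,"tz": 0,"ax": 0.7,"ay": 0,"az": 0},{"gripper": 0,"tx": 0,"ty": 0,"tz": 0,"ax": 0.44,"ay": 0,"az": 0},{"gripper": 0,"tx": 0,"ty": 0,"tz": 0,"ax": 0,"ay": 0,"az": 0},{"gripper": 0,"tx": 0,"ty": 0,"tz": 0,"ax": 0,"ay": 0,"az": 0}])

```text
t: 13.35
eef_pos: [0.4507, -0.162, 0.2694]
ee_rot: [-1.735, 1.571, 2.693]
force: [0.1, -0.6, -0.4]
width: 0.0136
```

```bash
python3 - <<'E'
from h import *
plan(bay(-.163,0,.033),BY-np.pi/2)
wrist('w9.png'); save('scene','s9.png')
E
```

```text
cur grasp [ 0.4507 -0.162   0.1104] width 0.0136 F [ 0.1 -0.6 -0.4] t 13.35
tgt tcp [ 0.4477 -0.2011  0.204 ] world d [-0.003  -0.0391 -0.0654]
units cur axes [2.62 0.32 1.54] units tgt axes [2.62 0.32 1.53] rot units [ 0.02 -0.    0.  ]
```

View pics/w9.png

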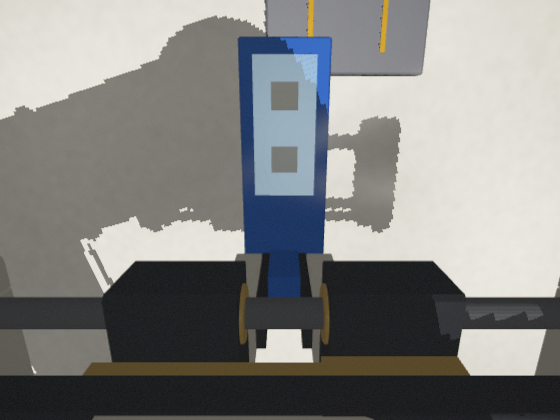

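View pics/s9.png

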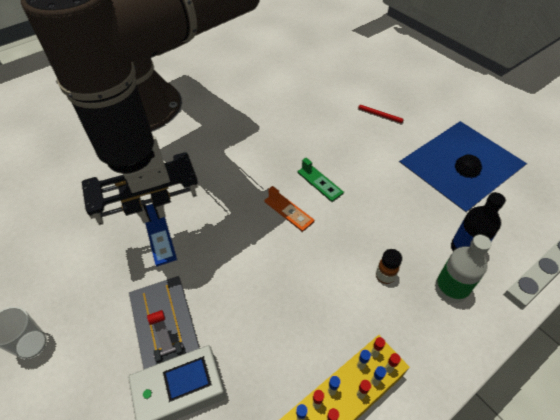

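The carrier hangs level: its glass end is at row 38, the same as before the lift. The clip stays up. I'll line it up with the stage and descend.

>>> play_rows(newtons=30, steps=[{"gripper": 0,"tx": 0,"ty": 0.1,"tz": 0.5,"ax": 0,"ay": 0,"az": 0},{"gripper": 0,"tx": 0,"ty": 0.12,"tz": 0.6,"ax": 0,"ay": 0,"az": 0},{"gripper": 0,"tx": 0.2,"ty": 0.1,"tz": 0.44,"ax": 0,"ay": 0,"az": 0},{"gripper": 0,"tx": 0.6,"ty": 0,"tz": 0,"ax": 0,"ay": 0,"az": 0},{"gripper": 0,"tx": 0.6,"ty": 0,"tz": 0,"ax": 0,"ay": 0,"az": 0},{"gripper": 0,"tx": 0.5,"ty": 0,"tz": 0,"ax": 0,"ay": 0,"az": 0},{"gripper": 0,"tx": 0.4,"ty": 0,"tz": 0,"ax": 0,"ay": 0,"az": 0},{"gripper": 0,"tx": 0.2,"ty": 0,"tz": 0,"ax": 0,"ay": 0,"az": 0},{"gripper": 0,"tx": 0,"ty": 0,"tz": 0,"ax": 0,"ay": 0,"az": 0},{"gripper": 0,"tx": 0,"ty": 0,"tz": 0,"ax": 0,"ay": 0,"az": 0}])

```text
t: 14.28
eef_pos: [0.4479, -0.201, 0.207]
ee_rot: [-0.968, 1.57, -2.823]
force: [0.4, 0.3, 0.1]
width: 0.0136
```

```bash
python3 - <<'E'
from h import *
plan(bay(-.048,0,.033),BY-np.pi/2)
im,c,T=wrist('w10.png')
cv2.imwrite('pics/w10z.png',cv2.resize(cv2.imread('pics/w10.png')[0:300,130:430],None,fx=2,fy=2,interpolation=cv2.INTER_CUBIC))
E
```

```text
cur grasp [ 0.4478 -0.201   0.048 ] width 0.0136 F [0.4 0.3 0.1] t 14.28
tgt tcp [ 0.558  -0.2335  0.204 ] world d [ 0.1101 -0.0325 -0.003 ]
units cur axes [0.12 4.59 0.01] units tgt axes [0.12 4.59 0.01] rot units [0.01 0.   0.  ]
```

View pics/w10z.png

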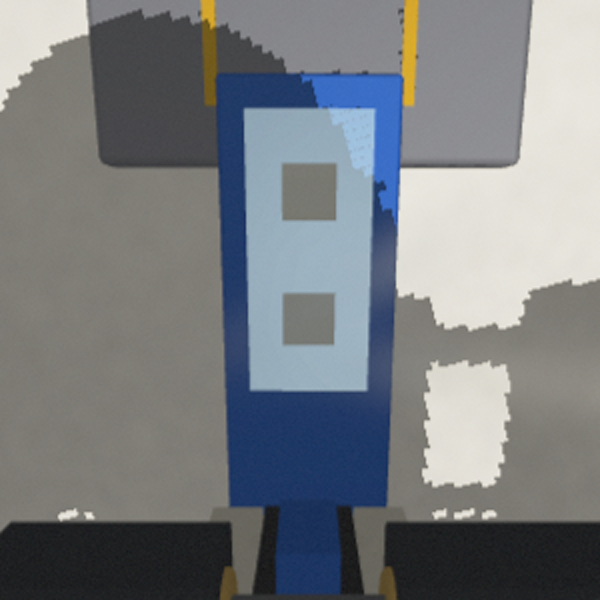

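The carrier is centred on the outline. In the crop, the plate centre and the midpoint of the yellow lines are both at column 309.5. I'll slide it in.

>>> play_rows(newtons=30, steps=[{"gripper": 0,"tx": 0.06,"ty": 0.2,"tz": 0,"ax": 0,"ay": 0,"az": 0},{"gripper": 0,"tx": 0.06,"ty": 0.4,"tz": 0,"ax": 0,"ay": 0,"az": 0},{"gripper": 0,"tx": 0,"ty": 0.5,"tz": 0,"ax": 0,"ay": 0,"az": 0},{"gripper": 0,"tx": 0,"ty": 0.5,"tz": 0,"ax": 0,"ay": 0,"az": 0},{"gripper": 0,"tx": 0,"ty": 0.5,"tz": 0,"ax": 0,"ay": 0,"az": 0},{"gripper": 0,"tx": 0,"ty": 0.5,"tz": 0,"ax": 0,"ay": 0,"az": 0},{"gripper": 0,"tx": 0,"ty": 0.5,"tz": 0,"ax": 0,"ay": 0,"az": 0},{"gripper": 0,"tx": 0,"ty": 0.5,"tz": 0,"ax": 0,"ay": 0,"az": 0},{"gripper": 0,"tx": 0,"ty": 0.4,"tz": 0,"ax": 0,"ay": 0,"az": 0},{"gripper": 0,"tx": 0,"ty": 0.3,"tz": 0,"ax": 0,"ay": 0,"az": 0},{"gripper": 0,"tx": 0,"ty": 0.2,"tz": 0,"ax": 0,"ay": 0,"az": 0},{"gripper": 0,"tx": 0,"ty": 0,"tz": 0,"ax": 0,"ay": 0,"az": 0},{"gripper": 0,"tx": 0,"ty": 0,"tz": 0,"ax": 0,"ay": 0,"az": 0}])

```text
t: 15.42
eef_pos: [0.5554, -0.2328, 0.2037]
ee_rot: [-1.615, 1.57, 2.812]
force: [-0.2, -0.6, -1.1]
width: 0.0138
```

```bash
python3 - <<'E'
from h import *
plan(bay(-.048,0,.031),BY-np.pi/2)
im,c,T=wrist('w11.png')
cv2.imwrite('pics/w11z.png',cv2.resize(cv2.imread('pics/w11.png')[0:300,130:430],None,fx=2,fy=2,interpolation=cv2.INTER_CUBIC))
E
```

```text
cur grasp [ 0.5554 -0.2328  0.0447] width 0.0138 F [-0.2 -0.6 -1.1] t 15.42
tgt tcp [ 0.558  -0.2335  0.202 ] world d [ 0.0026 -0.0007 -0.0017]
units cur axes [ 0.07  0.11 -0.  ] units tgt axes [ 0.07  0.11 -0.  ] rot units [-0.   -0.    0.01]
```

View pics/w11z.png

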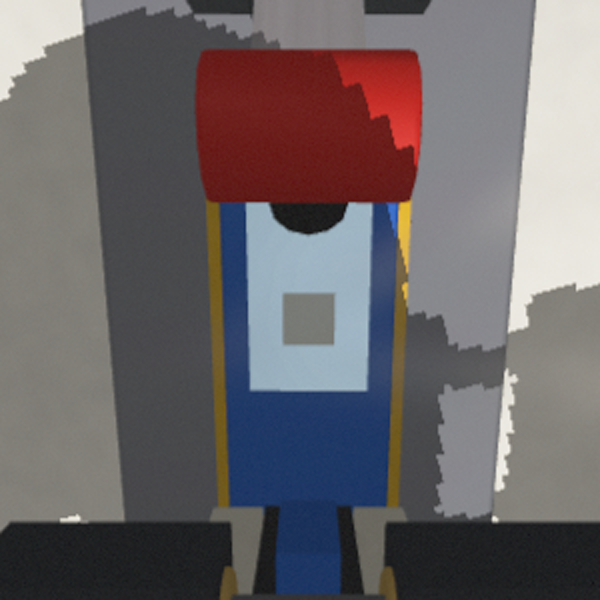

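Both yellow lines show evenly on either side, so it is centred under the raised clip. I'll nudge it forward 2 mm, lower it onto the stage and check the force.

>>> play_rows(newtons=30, steps=[{"gripper": 0,"tx": 0,"ty": 0.08,"tz": 0,"ax": 0,"ay": 0,"az": 0},{"gripper": 0,"tx": 0.04,"ty": 0,"tz": 0,"ax": 0,"ay": 0,"az": 0},{"gripper": 0,"tx": 0.03,"ty": 0,"tz": 0,"ax": 0,"ay": 0,"az": 0},{"gripper": 0,"tx": 0,"ty": 0,"tz": 0,"ax": 0,"ay": 0,"az": 0},{"gripper": 0,"tx": 0,"ty": 0,"tz": 0,"ax": 0,"ay": 0,"az": 0},{"gripper": 0,"tx": 0,"ty": 0,"tz": 0,"ax": 0,"ay": 0,"az": 0}])

```text
t: 15.97
eef_pos: [0.5575, -0.2333, 0.2022]
ee_rot: [-1.541, 1.571, 2.886]
force: [-0.6, 0.4, -1.0]
width: 0.0137
```

```bash
python3 - <<'E'
from h import *
plan(bay(-.048,0,.031),BY-np.pi/2); save('top','t12.png')
cv2.imwrite('pics/t12z.png',cv2.resize(cv2.imread('pics/t12.png')[130:280,365:515],None,fx=4,fy=4,interpolation=cv2.INTER_CUBIC))
E
```

```text
cur grasp [ 0.5575 -0.2333  0.0432] width 0.0137 F [-0.6  0.4 -1. ] t 15.97
tgt tcp [ 0.558  -0.2335  0.202 ] world d [ 0.0006 -0.0002 -0.0002]
units cur axes [ 0.01  0.02 -0.  ] units tgt axes [ 0.01  0.02 -0.  ] rot units [0. 0. 0.]
```

View pics/t12z.png

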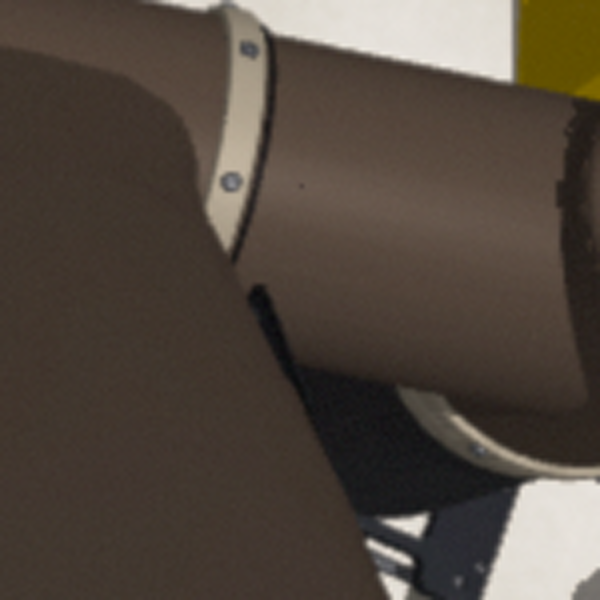

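The arm blocks the top view. I'll lower in small steps until it touches.

>>> play_rows(newtons=30, steps=[{"gripper": 0,"tx": 0.03,"ty": 0,"tz": 0,"ax": 0,"ay": 0,"az": 0},{"gripper": 0,"tx": 0.02,"ty": 0,"tz": 0,"ax": 0,"ay": 0,"az": 0},{"gripper": 0,"tx": 0,"ty": 0,"tz": 0,"ax": 0,"ay": 0,"az": 0},{"gripper": 0,"tx": 0,"ty": 0,"tz": 0,"ax": 0,"ay": 0,"az": 0}])

```text
t: 16.35
eef_pos: [0.5575, -0.2333, 0.202]
ee_rot: [1.347, 1.57, -0.509]
force: [-2.9, 1.5, 8.5]
width: 0.0138
```

It is in contact at 8.5 N. I'll release, rise, and move over the raised knob.

>>> play_rows(newtons=20, steps=[{"gripper": 0.25,"tx": 0,"ty": 0,"tz": 0,"ax": 0,"ay": 0,"az": 0},{"gripper": 0.4,"tx": 0,"ty": 0,"tz": 0,"ax": 0,"ay": 0,"az": 0},{"gripper": 0.4,"tx": 0,"ty": 0,"tz": 0,"ax": 0,"ay": 0,"az": 0},{"gripper": 0.4,"tx": 0,"ty": 0,"tz": 0,"ax": 0,"ay": 0,"az": 0},{"gripper": 0.4,"tx": -0.3,"ty": 0,"tz": 0,"ax": 0,"ay": 0,"az": 0},{"gripper": 0.6,"tx": -0.7,"ty": 0,"tz": 0,"ax": 0,"ay": 0,"az": 0},{"gripper": 0.7,"tx": -0.9,"ty": 0,"tz": 0,"ax": 0,"ay": 0,"az": 0},{"gripper": 0.7,"tx": -0.9,"ty": 0,"tz": 0,"ax": 0,"ay": 0,"az": 0},{"gripper": 0.7,"tx": -0.9,"ty": 0,"tz": 0,"ax": 0,"ay": 0,"az": 0},{"gripper": 0.7,"tx": -0.9,"ty": 0,"tz": 0,"ax": 0,"ay": 0,"az": 0},{"gripper": 0.7,"tx": -0.4,"ty": 0.4,"tz": 0,"ax": 0,"ay": 0,"az": 0},{"gripper": 0.7,"tx": 0,"ty": 0.8,"tz": 0,"ax": 0,"ay": 0,"az": 0},{"gripper": 0.7,"tx": 0,"ty": 0.9,"tz": 0,"ax": 0,"ay": 0,"az": 0},{"gripper": 0.7,"tx": 0,"ty": 0.8,"tz": 0,"ax": 0,"ay": 0,"az": 0},{"gripper": 0.7,"tx": 0,"ty": 0.5,"tz": 0,"ax": 0,"ay": 0,"az": 0},{"gripper": 0.7,"tx": 0,"ty": 0,"tz": 0,"ax": 0,"ay": 0,"az": 0},{"gripper": 0.7,"tx": 0,"ty": 0,"tz": 0,"ax": 0,"ay": 0,"az": 0}])

```text
t: 17.77
eef_pos: [0.6391, -0.2573, 0.3255]
ee_rot: [-1.531, 1.57, 2.896]
force: [-1.1, -0.4, -0.3]
width: 0.0613
```

```bash
python3 - <<'E'
from h import *
plan([.6408,-.258,.0901],BY-np.pi/2)
im,c,T=wrist('w13.png')
for x in (-.062,-.06,.058,.060,.062): print(x,[np.round(proj(c,bay(x,y),T),1) for y in (-.022,.022)])
print(proj(c,[.6408,-.258,.0901],T)); save('scene','s13.png')
cv2.imwrite('pics/s13z.png',cv2.resize(cv2.imread('pics/s13.png')[260:400,90:240],None,fx=4,fy=4,interpolation=cv2.INTER_CUBIC))
E
```

```text
cur grasp [ 0.639  -0.2573  0.1665] width 0.0613 F [-1.1 -0.4 -0.3] t 17.77
tgt tcp [ 0.6408 -0.258   0.2491] world d [ 0.0017 -0.0007 -0.0764]
units cur axes [3.06 0.07 0.01] units tgt axes [3.06 0.07 0.01] rot units [-0.    0.    0.01]
-0.062 [array([299. , 306.7]), array([298.9, 260.8])]
-0.06 [array([297.2, 306.8]), array([297.1, 260.7])]
0.058 [array([175.5, 309.7]), array([175.4, 258.3])]
0.06 [array([173.2, 309.7]), array([173.1, 258.3])]
0.062 [array([170.9, 309.8]), array([170.8, 258.2])]
(np.float64(228.1500754159143), np.float64(284.37930971605437))
```

View pics/w13.png

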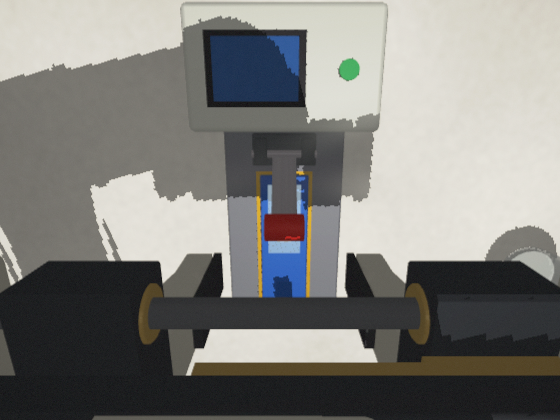

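View pics/s13z.png

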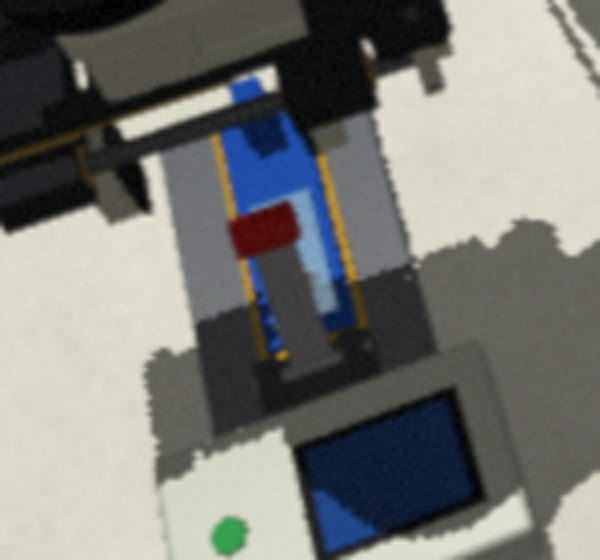

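```bash
python3 - <<'E'
from h import *
cv2.imwrite('pics/w13z.png',cv2.resize(cv2.imread('pics/w13.png')[140:310,220:350],None,fx=4.4,fy=3.5,interpolation=cv2.INTER_CUBIC))
E
```

```text
(no output)
```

View pics/w13z.png

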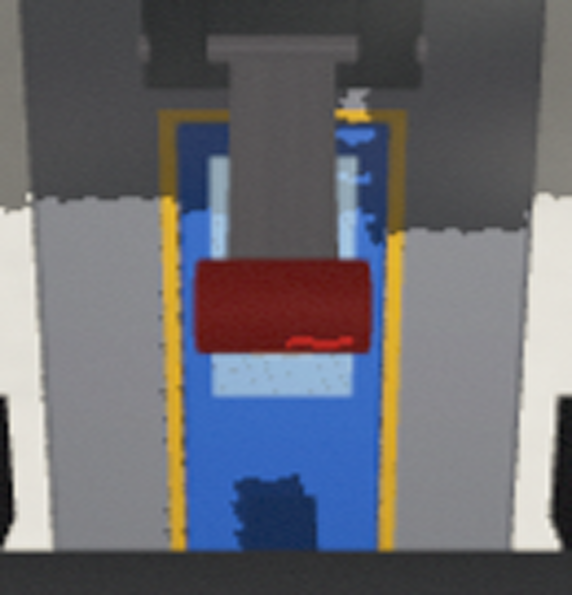

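The plate fills the outline: the side gaps are equal, and its glass end abuts the front yellow line. The knob is at (227,285), predicted (228,284). I'll go down and pinch it.

>>> play_rows(newtons=20, steps=[{"gripper": 0.7,"tx": 0.4,"ty": 0.07,"tz": -0.02,"ax": 0,"ay": 0,"az": 0},{"gripper": 0.7,"tx": 0.8,"ty": 0,"tz": 0,"ax": 0,"ay": 0,"az": 0},{"gripper": 0.7,"tx": 0.8,"ty": 0,"tz": 0,"ax": 0,"ay": 0,"az": 0},{"gripper": 0.6,"tx": 0.6,"ty": 0,"tz": 0,"ax": 0,"ay": 0,"az": 0},{"gripper": 0.6,"tx": 0.4,"ty": 0,"tz": 0,"ax": 0,"ay": 0,"az": 0},{"gripper": 0.5,"tx": 0.08,"ty": 0,"tz": 0,"ax": 0,"ay": 0,"az": 0},{"gripper": 0.1,"tx": 0,"ty": 0,"tz": 0,"ax": 0,"ay": 0,"az": 0},{"gripper": 0.1,"tx": 0,"ty": 0,"tz": 0,"ax": 0,"ay": 0,"az": 0},{"gripper": 0.1,"tx": 0,"ty": 0,"tz": 0,"ax": 0,"ay": 0,"az": 0},{"gripper": 0.1,"tx": 0,"ty": 0,"tz": 0,"ax": 0,"ay": 0,"az": 0},{"gripper": 0.1,"tx": 0,"ty": 0,"tz": 0,"ax": 0,"ay": 0,"az": 0},{"gripper": 0.1,"tx": 0,"ty": 0,"tz": 0,"ax": 0,"ay": 0,"az": 0},{"gripper": 0.1,"tx": 0,"ty": 0,"tz": 0,"ax": 0,"ay": 0,"az": 0},{"gripper": 0.1,"tx": 0,"ty": 0,"tz": 0,"ax": 0,"ay": 0,"az": 0}])

```text
t: 19.03
eef_pos: [0.641, -0.2577, 0.2499]
ee_rot: [1.122, 1.57, -0.734]
force: [-3.1, -4.5, 6.2]
width: 0.0256
```

```bash
python3 - <<'E'
from h import *
plan([.6408,-.258,.0901],BY-np.pi/2)
im,c,T=wrist('w14.png')
E
```

```text
cur grasp [ 0.6411 -0.2579  0.0909] width 0.0256 F [-3.1 -4.5  6.2] t 19.03
tgt tcp [ 0.6408 -0.258   0.2491] world d [-0.0002 -0.0003 -0.0008]
units cur axes [ 0.03 -0.    0.01] units tgt axes [ 0.03 -0.    0.01] rot units [ 0.    0.   -0.01]
```

View pics/w14.png

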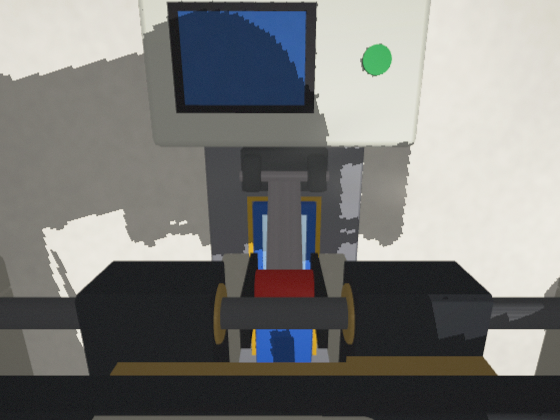

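The knob is pinched at a width of 25.6 mm. I'll lower it along the arc to about 0.2 rad.

>>> play_rows(newtons=20, steps=[{"gripper": 0.1,"tx": 0.17,"ty": -0.215,"tz": 0,"ax": 0,"ay": 0,"az": 0},{"gripper": 0.1,"tx": 0.19,"ty": -0.2,"tz": 0,"ax": 0,"ay": 0,"az": 0},{"gripper": 0.1,"tx": 0.21,"ty": -0.175,"tz": 0,"ax": 0,"ay": 0,"az": 0},{"gripper": 0.1,"tx": 0.23,"ty": -0.155,"tz": 0,"ax": 0,"ay": 0,"az": 0},{"gripper": 0.1,"tx": 0.24,"ty": -0.13,"tz": 0,"ax": 0,"ay": 0,"az": 0},{"gripper": 0.1,"tx": 0.25,"ty": -0.11,"tz": 0,"ax": 0,"ay": 0,"az": 0},{"gripper": 0.1,"tx": 0,"ty": 0,"tz": 0,"ax": 0,"ay": 0,"az": 0},{"gripper": 0.1,"tx": 0,"ty": 0,"tz": 0,"ax": 0,"ay": 0,"az": 0}])

```text
t: 19.75
eef_pos: [0.6174, -0.2508, 0.2163]
ee_rot: [1.115, 1.57, -0.741]
force: [-0.1, -6.5, -3.3]
width: 0.0257
```

>>> play_rows(newtons=20, steps=[{"gripper": 0.1,"tx": 0.07,"ty": -0.02,"tz": 0,"ax": 0,"ay": 0,"az": 0},{"gripper": 0.1,"tx": 0.05,"ty": -0.02,"tz": 0,"ax": 0,"ay": 0,"az": 0},{"gripper": 0.1,"tx": 0,"ty": 0,"tz": 0,"ax": 0,"ay": 0,"az": 0},{"gripper": 0.1,"tx": 0,"ty": 0,"tz": 0,"ax": 0,"ay": 0,"az": 0}])

```text
t: 20.08
eef_pos: [0.6166, -0.2506, 0.214]
ee_rot: [1.21, 1.57, -0.646]
force: [-0.1, -4.4, 2.0]
width: 0.0258
```

>>> play_rows(newtons=20, steps=[{"gripper": 0.1,"tx": 0.04,"ty": -0.01,"tz": 0,"ax": 0,"ay": 0,"az": 0},{"gripper": 0.1,"tx": 0,"ty": 0,"tz": 0,"ax": 0,"ay": 0,"az": 0},{"gripper": 0.1,"tx": 0,"ty": 0,"tz": 0,"ax": 0,"ay": 0,"az": 0}])

```text
t: 20.33
eef_pos: [0.6165, -0.2505, 0.2135]
ee_rot: [1.283, 1.569, -0.573]
force: [-1.5, -3.9, 4.6]
width: 0.0257
```

>>> play_rows(newtons=20, steps=[{"gripper": 0.1,"tx": 0.04,"ty": -0.01,"tz": 0,"ax": 0,"ay": 0,"az": 0},{"gripper": 0.1,"tx": 0,"ty": 0,"tz": 0,"ax": 0,"ay": 0,"az": 0},{"gripper": 0.1,"tx": 0,"ty": 0,"tz": 0,"ax": 0,"ay": 0,"az": 0}])

```text
t: 20.58
eef_pos: [0.6163, -0.2505, 0.2133]
ee_rot: [1.318, 1.569, -0.537]
force: [-2.7, -3.2, 10.2]
width: 0.0258
```

Firm contact: Fz rose to 10 N with almost no further travel, and knob z is about 0.054. I'll release and retreat.

>>> play_rows(newtons=20, steps=[{"gripper": 0.4,"tx": 0,"ty": 0,"tz": 0,"ax": 0,"ay": 0,"az": 0},{"gripper": 0.6,"tx": 0,"ty": 0,"tz": 0,"ax": 0,"ay": 0,"az": 0},{"gripper": 0.6,"tx": 0,"ty": 0,"tz": 0,"ax": 0,"ay": 0,"az": 0},{"gripper": 0.6,"tx": 0,"ty": 0,"tz": 0,"ax": 0,"ay": 0,"az": 0},{"gripper": 0.6,"tx": -0.3,"ty": 0,"tz": 0,"ax": 0,"ay": 0,"az": 0},{"gripper": 0.6,"tx": -0.7,"ty": 0,"tz": 0,"ax": 0,"ay": 0,"az": 0},{"gripper": 0.6,"tx": -0.9,"ty": 0,"tz": 0,"ax": 0,"ay": 0,"az": 0},{"gripper": 0.6,"tx": -0.9,"ty": 0,"tz": 0,"ax": 0,"ay": 0,"az": 0},{"gripper": 0.6,"tx": -0.9,"ty": 0,"tz": 0,"ax": 0,"ay": 0,"az": 0},{"gripper": 0.6,"tx": -0.9,"ty": 0,"tz": 0,"ax": 0,"ay": 0,"az": 0},{"gripper": 0.6,"tx": -0.4,"ty": 0,"tz": 0,"ax": 0,"ay": 0,"az": 0},{"gripper": 0.6,"tx": 0,"ty": 0,"tz": 0,"ax": 0,"ay": 0,"az": 0},{"gripper": 0.6,"tx": 0,"ty": 0,"tz": 0,"ax": 0,"ay": 0,"az": 0}])

```text
t: 21.67
eef_pos: [0.6158, -0.2497, 0.3369]
ee_rot: [2.231, 1.57, 0.375]
force: [-1.1, 0.2, -0.7]
width: 0.0528
```

```bash
python3 - <<'E'
from h import *
plan(knob(.14),BY-np.pi/2)
im,c,T=wrist('w15.png')
cv2.imwrite('pics/w15z.png',cv2.resize(cv2.imread('pics/w15.png')[110:310,200:370],None,fx=3.5,fy=3,interpolation=cv2.INTER_CUBIC))
for th in (0,.14,.2,.3):print(th,proj(c,knob(th),T))
E
```

```text
cur grasp [ 0.6159 -0.2497  0.1779] width 0.0528 F [-1.1  0.2 -0.7] t 21.67
tgt tcp [ 0.6176 -0.251   0.2124] world d [ 0.0018 -0.0012 -0.1245]
units cur axes [4.98 0.08 0.03] units tgt axes [4.98 0.08 0.03] rot units [ 0.   -0.01 -0.01]
0 (np.float64(206.82468159493212), np.float64(285.0156074337268))
0.14 (np.float64(207.65527513865197), np.float64(285.060586222745))
0.2 (np.float64(207.50058279592952), np.float64(285.0819791174523))
0.3 (np.float64(206.51048493730883), np.float64(285.1203799390496))
```

View pics/w15z.png

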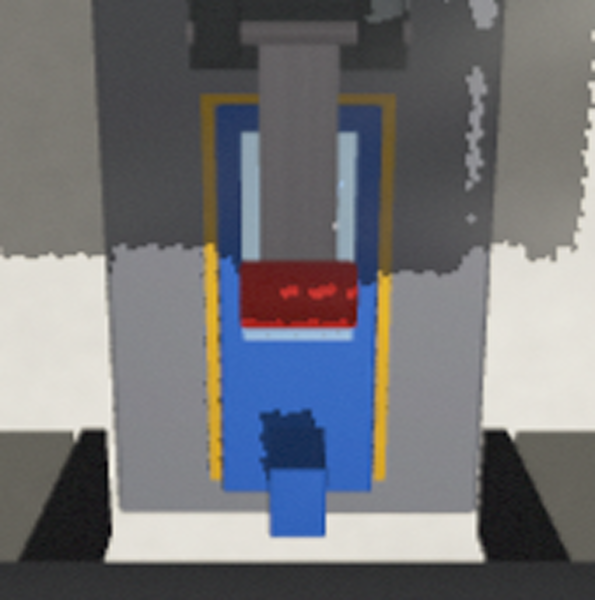

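The plate sits squarely in the outline with its back end level with the line ends, and the knob is down over the glass. I'll back the arm away for an independent view.

>>> play_rows(newtons=20, steps=[{"gripper": 0.6,"tx": -0.6,"ty": 0,"tz": -0.3,"ax": 0,"ay": 0,"az": 0},{"gripper": 0.6,"tx": -0.6,"ty": -0.2,"tz": -0.8,"ax": 0,"ay": 0,"az": 0},{"gripper": 0.6,"tx": -0.6,"ty": -0.2,"tz": -0.9,"ax": 0,"ay": 0,"az": 0},{"gripper": 0.6,"tx": 0,"ty": -0.2,"tz": -0.9,"ax": 0,"ay": 0,"az": 0},{"gripper": 0.6,"tx": 0,"ty": -0.2,"tz": -0.9,"ax": 0,"ay": 0,"az": 0},{"gripper": 0.6,"tx": 0,"ty": -0.2,"tz": -0.9,"ax": 0,"ay": 0,"az": 0},{"gripper": 0.6,"tx": 0,"ty": -0.2,"tz": -0.9,"ax": 0,"ay": 0,"az": 0},{"gripper": 0.6,"tx": 0,"ty": -0.2,"tz": -0.9,"ax": 0,"ay": 0,"az": 0},{"gripper": 0.6,"tx": 0,"ty": -0.2,"tz": -0.9,"ax": 0,"ay": 0,"az": 0},{"gripper": 0.6,"tx": 0,"ty": -0.2,"tz": -0.9,"ax": 0,"ay": 0,"az": 0},{"gripper": 0.6,"tx": 0,"ty": -0.2,"tz": -0.9,"ax": 0,"ay": 0,"az": 0},{"gripper": 0.6,"tx": 0,"ty": -0.2,"tz": -0.9,"ax": 0,"ay": 0,"az": 0},{"gripper": 0.6,"tx": 0,"ty": 0,"tz": -0.4,"ax": 0,"ay": 0,"az": 0},{"gripper": 0.6,"tx": 0,"ty": 0,"tz": 0,"ax": 0,"ay": 0,"az": 0},{"gripper": 0.6,"tx": 0,"ty": 0,"tz": 0,"ax": 0,"ay": 0,"az": 0}])

```text
t: 22.97
eef_pos: [0.6369, 0.0178, 0.3803]
ee_rot: [-1.021, 1.569, -2.876]
force: [0.1, -1.0, -0.5]
width: 0.0524
```

```bash
python3 - <<'E'
from h import *
a=save('top','t16.png'); rt=finder.pinpoint('clip_knob','top')[:1]; b=save('scene','s16.png'); rs=finder.pinpoint('clip_knob','scene')[:1]
print(rt,rs)
for n in('top','scene'):
  c=optics.calibration(n); print(n,[(th,np.round(proj(c,knob(th)),1).tolist()) for th in (0,.14,.3,.8)])
z=lambda n,r,c:cv2.resize(cv2.imread('pics/'+n)[r:r+140,c:c+98],None,fx=4,fy=4,interpolation=cv2.INTER_CUBIC)
cv2.imwrite('pics/z16.png',np.hstack([z('t16.png',145,385),z('s16.png',260,115)]))
E
```

```text
[{'location': [222.2, 436.8], 'confidence': 0.69}] [{'location': [311.6, 156.1], 'confidence': 0.66}]
top [(0, [222.6, 433.4]), (0.14, [220.6, 435.5]), (0.3, [217.7, 438.0]), (0.8, [204.7, 446.8])]
scene [(0, [313.8, 158.3]), (0.14, [312.6, 157.4]), (0.3, [312.1, 156.5]), (0.8, [317.0, 155.5])]
```

View pics/z16.png

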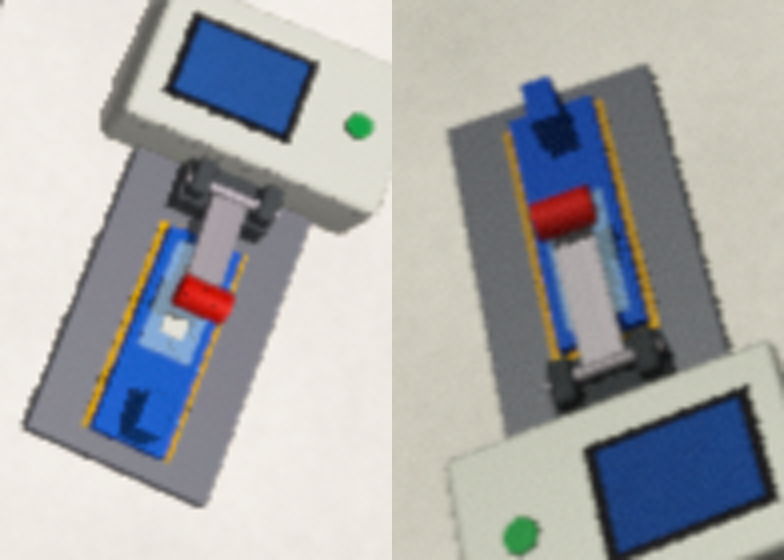

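In both views the plate lies flat and squarely inside the outline, with its back end at the line ends. The clip is down, and the knob is at (222,437) in the top view and (312,156) in the scene view, which fits about 0.14–0.2 rad.

```bash
python3 -c "
from station import job_done; print(job_done())"
```

```text
the job is handed in; nothing more can be done
None
```

The blue carrier is loaded in the reader and the job is handed in, at about 23 s on the robot's clock. I lifted the clip to about 0.8 rad and it stayed up. I then slid the carrier in, glass end first, and set it down in the bay. Finally I lowered the clip by its knob until it rested on the plate, let go and backed the arm away.

**Last checks:**
- **Carrier:** the final top and scene views show the plate square inside the yellow outline. It is centred side to side, with its back end level with the line ends.
- **Clip:** when lowering, the upward force rose to 10 N with almost no further travel, with the knob at 54 mm (about 0.15 rad). After release, the knob's position in both views fits roughly 0.14–0.2 rad.
- **Arm:** the forces I read after each move stayed around 10 N or below, and the gripper was clear of everything at hand-in.

**Disagreements:** the estimates of the bay's position along the slide differed by a few millimetres depending on which feature I used (knob, outline or stage edge). I placed the carrier on a value between them, and the final pictures agree with the outline. The first two move calls were refused over their format, and nothing moved.

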